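Index the swing arm one hole towards the glue bottle

ROBOT

A 7-joint arm with a two-finger parallel gripper is mounted at the origin on the work surface; the furniture and walls round the work are solid. World frame = base frame: x ahead of the robot, y to its left, z up, the work surface at z = 0. Lengths are in m, angles in rad, forces in N, time in s.
With the tool pointing down it reaches from about 0.4 to 0.85 m from the base axis. Payload 4.4 kg.
Tool frame: the origin (TCP) lies where the fingers leave the gripper's body, on its centre line; the fingertips stand 97 mm ahead of it and the grasp point (between the pads) lies 78 mm ahead of it (arm.grip_depth is the distance from the TCP to the grasp point, in m); z points along the fingers, y is the line along which they close (so a half turn about z gives the same grasp; the last joint's range is limited). The gripper opens to 94 mm and grips with 3 to 60 N. Pads are 16 mm wide; open, the fingers measure 119 mm over their backs; the gripper's body (75 mm by 177 mm) begins 78 mm behind the grasp point.
Start: joints at [-1.22, 0.628, 0.038, 1.517, -0.027, 0.996, -0.02], TCP at [0.263, 0.594, 0.303] pointing down, gripper open.
Joint ranges: [-3.06, 3.06], [-0.37, 2.12], [-1.25, 1.32], [0.18, 2.47], [-1.1, 4.24], [0.23, 1.98], [-2.94, 2.94]. Speed limits (rad/s): [2.57, 2.57, 3.14, 3.14, 3.14, 3.14, 3.14].

INTERFACE

Orientations are given as a rotation vector (axis times angle).
In Python, from cell import arm gives the robot as it stands.
- The arm moves only by the tool carry_out, never from a script. Its argument "plan" is a list of rows, each an object of numbers: "ax", "ay", "az": the turn, a rotation vector about the tool's x, y, z in rad; "tx", "ty", "tz": the shift along the tool's x, y, z in mm; "fingers": the closure in counts, from 0 (fully open) to 255 (shut). In form: [{"ax": .., "ay": .., "az": .., "tx": .., "ty": .., "tz": .., "fingers": ..}, ...]. A call has 1 to 10 rows; each row shifts and turns the commanded pose from where the row before left it, along the tool's axes as they then stand; what a row does not reach is not made up. A row lasts 1/12 s, in which the tool goes at most 41.7 mm and 7.16 degrees, less where a joint would pass 70% of its speed; a pose out of reach is approached as far as the arm can. A call is refused whole if a number of a shift passes 41.7 or a number of a turn 0.125, either way. A call with a gripper value outside its range is refused whole. The fingers move at their own pace and stop on an object; the grip force is fixed at half the most. Time passes only in rows, so rows that do not move let the fingers close. It gives the time, the measured TCP pose, the force, the opening and the grip force at its end, in the units of the state.
- arm.get_obs(): the state, without advancing time (a new reading comes with each control period).
- arm.capture(name): name is "scene" or "top" or "wrist"; returns (picture, depth): 400x640x3 uint8, red, green, blue; 400x640 float32, m along the optical axis (not along the pixel's ray), 0 where there is no reading.
- arm.camera_model(name): a dict with "vfov" (degrees; the focal length in pixels is half the picture's height over the tangent of half this angle, whatever the lens; pixels are square), "cx", "cy" (the principal point, pixels), "k1" (the pictures are not rectified: a ray, as slopes to the right and down, at radius r is drawn at 1 + k1 r^2 times it, then the intrinsics apply), "rvec" (rotation vector, rad) and "tvec" (3), from world to camera coordinates, as OpenCV has them; the wrist camera has in their place "hand_eye" (4x4, takes a point from camera to tool coordinates, whose origin is the TCP and whose axes are the flange's). Camera axes: x right, y down, z forward; pixel columns grow to the right and rows downward; lengths in m; the calibration is good to about 2 mm. A picture is of the moment at which its call begins: read the wrist's pose just before it. camera_model takes no time and is no camera call.
- arm.close_job(): hands the job in; it is judged then, once.
The state is a dict: "time": time; "joint_positions": joint angles; "joint_velocities": joint speeds; "joint_efforts": joint torques, N m; "tool_pos": TCP position; "ee_rot": TCP orientation; "wrist_force": force on the tool from outside, world axes, zero at the start; "torque": the same for the moment, N m; "width": finger opening in m; "gripper_force": force on a finger pad.
Only numpy, scipy, OpenCV 4.12 (cv2) and the standard library are available. Lean on these libraries where they do the work, as an engineer would, in place of code of your own. Each camera call takes 0.05 s, during which the arm holds its last target. There are 200 camera calls.

TASK

The grey swing arm, with a white housing in its pocket, is locked to its index plate by a spring pin with a large upright pull ring. Without gripping anything, hook the fingertips under the top of the ring and gently lift the pin out of its hole, swing the arm exactly one hole towards the side where the glue bottle stands, and release it so that the pin springs fully home in that hole. The housing stays seated in its pocket, and the things standing round the plate stay where they are.

Things in the scene. Friction and masses are not known exactly. Their poses are not given: they have to be found in the camera images.
- index_plate: Fixed aluminium plate, 200 x 250 x 12 mm, flat on the table. Origin: on the arm's vertical pivot axis, at the underside; the plate spans x -30 to 170, y -125 to 125 mm; x points away from the robot, y left, z up. Five holes, 13 mm wide, lie on a 130 mm radius about the pivot, 24 degrees (54 mm) apart, the middle one at x = 130 mm, y = 0, where the pin starts.
- swing_arm (a joint): Angle of the swing arm about the pivot, rad; 0 = along the plate's +x, pin (at its far end) in the middle hole; positive swings it to +y (left). Holes at -0.838, -0.419, 0, 0.419, 0.838; stops at +-0.95. With the pin out it turns easily (under 1 N at the pin) and stays where left; locked it has +-0.016 play. Grey bar 26 mm wide, top 24 mm above the table; pivot screw to 36 mm.
- index_pin (a joint): Lift of the spring index pin, m: 0 = fully home, 0.022 = upper stop. The 9 mm round-nosed pin is clear of its hole above 0.009; between holes it rests on the plate at about 0.009. The spring pulls it down with 3 N at 0 and 7.5 N at 0.018; it drops by itself into a hole within about 4 mm of it.
- ring_top (a point): Inner side of the top of the pull ring, the place to hook; 114 mm above the table with the pin home, rises with the pin. Ring of round steel wire 7 mm thick, 60 mm inside diameter, rigid on the pin, upright, its plane square to the arm: fingers tilted forward, reaching over the pivot from the robot's side, pass through it along the arm.
- ring_center (a point): Centre of the pull ring, 84 mm above the table with the pin home (opening from 54 to 114 mm). Under the ring is the 18 mm wide plunger barrel, top at 44 mm.
- left_hole (a point): Mouth of the next hole to the left (plate +y) of the middle one, on the plate's top.
- right_hole (a point): Mouth of the next hole to the right (plate -y) of the middle one, on the plate's top.
- pocket (a point): Centre of the floor of the black pocket on the arm, 55 mm from the pivot towards the pin, 27 mm above the table; inside 27 x 31 mm, walls 9 mm above its floor. Its z points up.
- housing_in: White moulded housing, 25 x 28 x 24 mm, standing loose in the pocket; origin at the centre of its underside. Its top is 51 mm above the table.
- glue_bottle: White glue bottle with a long needle cap, 26 mm diameter, 106 mm high, standing to the left or right of the index plate; it shows which way to swing. Origin at the centre of its underside.
- label_roll: White roll of labels, 59 mm diameter, 30 mm high, standing on the other side of the plate. Origin at the centre of its underside.
- housing_spare: White housing like the first, standing on the table beside the plate.
- grease_tin: Flat tin with a blue lid, 54 mm diameter, 24 mm high, standing beside the plate.
Not all that is in view belongs to the job. Leave any yellow look-alike of the housing_in alone.

How it is judged:
On the way, in this order (a step that is already met when the one before it is completed fails the run):
1. the pin is lifted clear of the middle hole by the fingers (value of joint index_pin above 0.0085 m and contact force between the fingers and index_pin above 0.5 N and value of joint swing_arm between -0.15 and 0.15 rad), for 0.1 s.
2. the pin is home in the next hole on the glue bottle's side (((y of glue_bottle in the frame of index_plate above 0 m and value of joint swing_arm between 0.3739 and 0.4639 rad) or (y of glue_bottle in the frame of index_plate below 0 m and value of joint swing_arm between -0.4639 and -0.3739 rad)) and value of joint index_pin below 0.003 m), for 0.2 s.
At the end, for the whole second after the job is handed in: The arm stands one hole (0.419 rad, within 0.045) from the middle towards the glue bottle, the pin is within 3 mm of fully home, the arm is at rest, and the housing stands upright in its pocket (within 6 mm) (all of step 2 and velocity of joint swing_arm between -0.05 and 0.05 rad/s and horizontal distance between housing_in and pocket below 0.006 m and z of housing_in in the frame of pocket below 0.005 m and angle between housing_in's own z axis and vertical below 0.2 rad); the robot touches nothing.
It fails at once if the arm is swung well past the next hole (value of joint swing_arm above 0.63 rad or value of joint swing_arm below -0.63 rad).
It fails at once if the arm is swung away from the glue bottle ((y of glue_bottle in the frame of index_plate above 0 m and value of joint swing_arm below -0.2 rad) or (y of glue_bottle in the frame of index_plate below 0 m and value of joint swing_arm above 0.2 rad)).
It fails at once if the ring is gripped or wrenched (more than 30 N) (contact force between the fingers and index_pin above 30 N).
It fails at once if the housing leaves its pocket (horizontal distance between housing_in and pocket above 0.012 m or z of housing_in in the frame of pocket above 0.008 m).
It fails at once if a thing standing round the plate is moved or lifted (distance of any of glue_bottle, label_roll, housing_spare, grease_tin from where it was at the start of the episode above 0.015 m).
It also fails if it takes over 42 s, if anything falls off the work surface, if the arm or the gripper's body presses on something with over 40 N, if the wrist force passes 120 N, or if a joint passes its speed limit or range.

## Working session

There is one attempt and no reset: what is moved stays moved. The work goes in short steps, Python scripts to look and compute and a tool call to move; the robot and the scene stay as the last step left them, time stands still between calls to the robot, and variables do not carry over. Pictures are saved under pics/ and viewed, at most 10 in all, crops included, and the job is handed in when it is done.

Besides the shell and the picture viewer there is one more tool, called as name([rows], argument=value, ...), one row to a line, values as JSON. carry_out: Moves the arm, as the interface text tells. Its arguments: {"type":"object","properties":{"plan":{"type":"array"}},"required":["plan"]}

```bash
mkdir -p pics; cat > h.py <<'E'
import numpy as np, cv2
from scipy.spatial.transform import Rotation as R
from cell import arm
def cam(n):
    m=arm.camera_model(n); f=200/np.tan(np.radians(m['vfov'])/2)
    return m,f
def p2w(n,u,v,depth,obs=None):
    m,f=cam(n); x=(u-m['cx'])/f; y=(v-m['cy'])/f
    rd=np.hypot(x,y); r=rd
    for _ in range(20): r=rd/(1+m['k1']*r*r)
    s=r/rd if rd>0 else 1
    p=np.array([x*s,y*s,1])*depth
    if n=='wrist':
        p=(m['hand_eye']@np.r_[p,1])[:3]
        return R.from_rotvec(obs['ee_rot']).apply(p)+obs['tool_pos']
    return R.from_rotvec(m['rvec']).inv().apply(p-np.array(m['tvec']))
def ray(n,u,v):
    return p2w(n,u,v,0.0),p2w(n,u,v,1.0)
def atz(n,u,v,z):
    a,b=ray(n,u,v); return a+(b-a)*(z-a[2])/(b[2]-a[2])
E
python3 - <<'E'
from h import *
for n in('scene','top'):
    p,d=arm.capture(n); cv2.imwrite(f'pics/{n}0.png',p[:,:,::-1]); np.save(f'{n}0.npy',d)
    m,f=cam(n); print(n,f,R.from_rotvec(m['rvec']).inv().apply(-np.array(m['tvec'])),m['k1'])
o=arm.get_obs(); print(o['tool_pos'],o['ee_rot'],o['time'],o['width'])
E
```

```text
scene 384.6358266311385 [-0.07073947 -0.47080116  0.58186684] -0.0025015973611119367
top 471.2920538239444 [ 0.37533095 -0.05834861  1.11376833] -0.06806864232362932
[0.26294232 0.59399555 0.30190252] [-6.49904652e-01 -3.07330208e+00  2.48570305e-03] 0.1 0.0942533564620738
```

View pics/scene0.png

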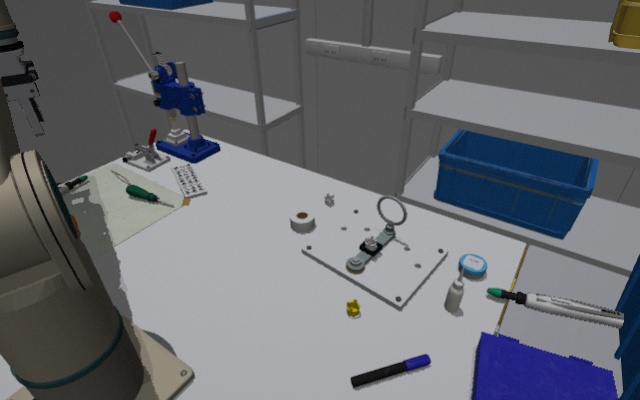

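View pics/top0.png

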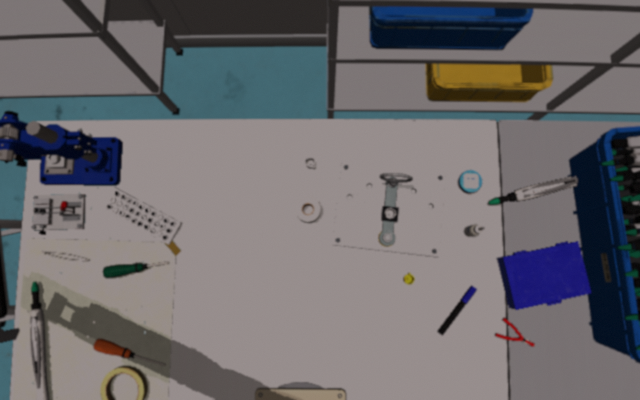

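The scene view shows the ring at (392,210), the bottle at (455,293), the label roll at (303,220) and a yellow look-alike at (353,308). In the top view the pivot is at (387,238), the ring at (396,178), the roll at (310,210) and the bottle at (475,230), so the bottle is on the right (−y). One close crop will check the choice.

```bash
python3 - <<'E'
import cv2
a=cv2.imread('pics/top0.png')[145:295,290:490]; b=cv2.imread('pics/scene0.png')[170:320,290:490]
cv2.imwrite('pics/crop0.png',cv2.vconcat([cv2.resize(a,(400*2-0,300),interpolation=2) if 0 else cv2.resize(a,(400,300),interpolation=2),cv2.resize(b,(400,300),interpolation=2)]))
cv2.imwrite('pics/crop1.png',cv2.resize(a,(800,600),interpolation=cv2.INTER_CUBIC))
E
```

```text
(no output)
```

View pics/crop1.png

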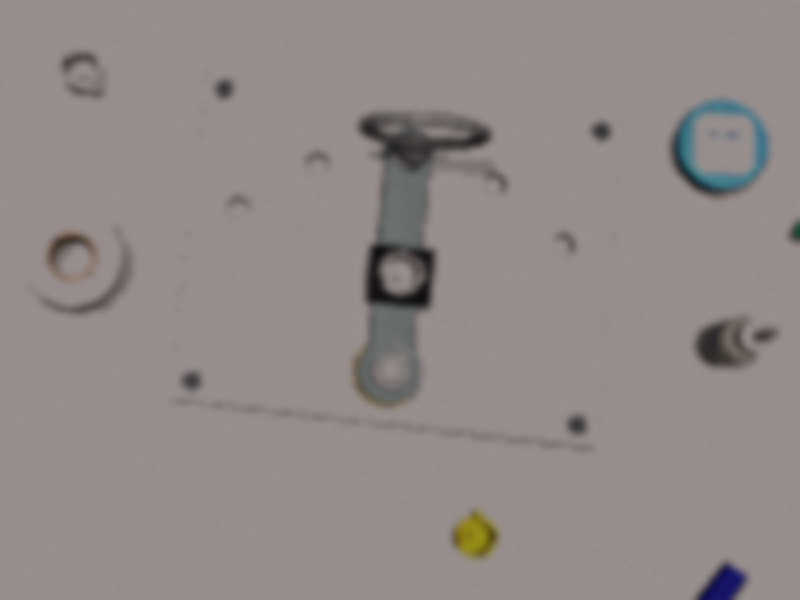

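The crop shows the pivot screw at (390,368), the ring spanning (360,128)–(490,133), the white housing in the black pocket at (400,275), and the plate screws at the corners. The spare housing at (83,75), the yellow look-alike at (475,535), the label roll and the grease tin can all be left alone. The bottle at (735,342) is on the right.

```bash
python3 - <<'E'
from h import *
c=lambda x,y:(290+(x+.5)/4-.5,145+(y+.5)/4-.5)
S=np.array([atz('top',*c(*p),.012) for p in[(224,88),(601,131),(191,380),(577,424)]]);print(S)
pv=atz('top',*c(390,368),.034);print('pivot',pv)
ex=(S[0]+S[1]-S[2]-S[3]);ey=(S[0]+S[2]-S[1]-S[3]);print('yaw',np.arctan2(ex[1],ex[0]),np.arctan2(-ey[0],ey[1]), 'ctr',S.mean(0))
print('sizes',[np.linalg.norm(S[i]-S[j]) for i,j in((0,1),(2,3),(0,2),(1,3))])
for n,p in dict(h1=(317,160),h2=(238,204),h3=(497,182),h4=(567,243)).items():
  print(n,atz('top',*c(*p),.012))
print('ring l,r',atz('top',*c(360,128),.084),atz('top',*c(490,133),.084),'bottle',atz('top',*c(715,342),.0))
# scene ring: depth points around the ring
d=np.load('scene0.npy'); im=cv2.imread('pics/scene0.png')
P=[]
for v in range(190,232):
  for u in range(370,412):
    if d[v,u]>0:
      q=p2w('scene',u,v,d[v,u])
      if q[2]>.06 and q[2]<.13 and q[0]<.85: P.append(q)
P=np.array(P);print(len(P))
if len(P):print(P.min(0),P.max(0),np.median(P,0)); t=P[P[:,2]>.112]; print('top',t.mean(0),len(t))
print('scene depth sample',d[210,378],d[150,150])
E
```

```text
[[ 0.61615407 -0.1035746   0.012     ]
 [ 0.59084511 -0.32794737  0.012     ]
 [ 0.4421443  -0.08389368  0.012     ]
 [ 0.417205   -0.30873187  0.012     ]]
pivot [ 0.44807678 -0.19725616  0.034     ]
yaw -0.11142051571875332 -0.1113958504420855 ctr [ 0.51658712 -0.20603688  0.012     ]
sizes [np.float64(0.22579566355428018), np.float64(0.22621710880581175), np.float64(0.1751192181570394), np.float64(0.1747000969082545)]
h1 [ 0.57271135 -0.15858058  0.012     ]
h2 [ 0.54616149 -0.11164845  0.012     ]
h3 [ 0.55985122 -0.2651164   0.012     ]
h4 [ 0.52353468 -0.30568211  0.012     ]
ring l,r [ 0.57794477 -0.17610547  0.084     ] [ 0.57537804 -0.24836566  0.084     ] bottle [ 0.46618827 -0.39502149  0.        ]
208
[ 0.56642208 -0.25115611  0.06008557] [ 0.58042593 -0.18087097  0.12075973] [ 0.57294539 -0.22171006  0.09909032]
top [ 0.57336104 -0.2172531   0.11645264] 57
scene depth sample 0.85953915 1.1922932
```

```bash
cat >> h.py <<'E'
PSI=-0.1114; PIV=np.array([.447,-.1983,0])
def Rt(e,psi):
    z=np.array([np.cos(e)*np.cos(psi),np.cos(e)*np.sin(psi),-np.sin(e)]); y=np.array([-np.sin(psi),np.cos(psi),0])
    return R.from_matrix(np.c_[np.cross(y,z),y,z])
def go(p,q=None):
    o=arm.get_obs(); Rc=R.from_rotvec(o['ee_rot']); d=Rc.inv().apply(np.array(p)-o['tool_pos'])*1000
    print('shift mm',d.round(1),'len',np.linalg.norm(d).round(1))
    if q is not None:
        r=(Rc.inv()*q).as_rotvec(); print('turn',r.round(4),np.degrees(np.linalg.norm(r)).round(1))
E
python3 - <<'E'
from h import *
go([.5,.25,.33],Rt(np.radians(40),PSI))
o=arm.get_obs(); Rc=R.from_rotvec(o['ee_rot'])
print('W1->W2',Rc.inv().apply(np.array([.47,-.2,.33])-[.5,.25,.33])*1000)
E
```

```text
shift mm [-356.  -218.6  -27.7] len 418.7
turn [-0.1347 -0.8659 -0.285 ] 52.8
W1->W2 [-154.74275235 -423.62036082    0.68592528]
```

carry_out([
  {"tx": -35,"ty": -21.5,"tz": -3,"fingers": 255},
  {"tx": -35,"ty": -21.5,"tz": -3,"fingers": 255},
  {"tx": -35,"ty": -21.5,"tz": -3,"fingers": 255},
  {"tx": -35,"ty": -21.5,"tz": -3,"fingers": 255},
  {"tx": -35,"ty": -21.5,"tz": -3,"fingers": 255},
  {"tx": -35,"ty": -21.5,"tz": -3,"fingers": 255},
  {"tx": -35,"ty": -21.5,"tz": -3,"fingers": 255},
  {"tx": -35,"ty": -21.5,"tz": -3,"fingers": 255},
  {"tx": -35,"ty": -21.5,"tz": -3,"fingers": 255},
  {"tx": -35,"ty": -21.5,"tz": -3,"fingers": 255},
])

```text
invalid input
```

carry_out([
  {"tx": -14,"ty": -39,"fingers": 255},
  {"tx": -14,"ty": -39,"fingers": 255},
  {"tx": -14,"ty": -39,"fingers": 255},
  {"tx": -14,"ty": -39,"fingers": 255},
  {"tx": -14,"ty": -39,"fingers": 255},
  {"tx": -14,"ty": -39,"fingers": 255},
  {"tx": -14,"ty": -39,"fingers": 255},
  {"tx": -14,"ty": -39,"fingers": 255},
  {"tx": -14,"ty": -39,"fingers": 255},
  {"tx": -14,"ty": -39,"fingers": 255},
])

```text
invalid input
```

carry_out([
  {"ax": -0.0168,"ay": -0.1082,"az": -0.0356,"fingers": 255},
  {"ax": -0.0168,"ay": -0.1082,"az": -0.0356,"fingers": 255},
  {"ax": -0.0168,"ay": -0.1082,"az": -0.0356,"fingers": 255},
  {"ax": -0.0168,"ay": -0.1082,"az": -0.0356,"fingers": 255},
  {"ax": -0.0168,"ay": -0.1082,"az": -0.0356,"fingers": 255},
  {"ax": -0.0168,"ay": -0.1082,"az": -0.0356,"fingers": 255},
  {"ax": -0.0168,"ay": -0.1082,"az": -0.0356,"fingers": 255},
  {"ax": -0.0168,"ay": -0.1082,"az": -0.0356,"fingers": 255},
  {"fingers": 255},
])

```text
invalid input
```

```bash
python3 - <<'E'
from h import *
e=np.radians(40); q=Rt(e,PSI); u=np.array([np.cos(PSI),np.sin(PSI),0])
ring=PIV+.13*u
z=q.apply([0,0,1])
def tcp(tipbeyond,zc): # finger axis crosses ring plane at height zc, tip beyond plane (along axis)
    return ring+[0,0,zc]+z*(tipbeyond-.097)
print('tcp pre',tcp(-.035,.092),'in',tcp(.025,.092))
go(tcp(-.035,.092),q)
o=arm.get_obs(); print(o['time'],o['tool_pos'],o['joint_positions'],o['wrist_force'],o['width'])
p,d=arm.capture('wrist'); cv2.imwrite('pics/w1.png',p[:,:,::-1]); np.save('w1.npy',d)
E
```

```text
tcp pre [ 0.47570311 -0.20151082  0.17684796] in [ 0.52138087 -0.20662048  0.13828071]
shift mm [-516.6 -641.1  126.1] len 832.9
turn [-0.1347 -0.8659 -0.285 ] 52.8
0.1 [0.26294232 0.59399555 0.30190252] [-1.2198048   0.62920344  0.03844486  1.51819286 -0.02700205  0.99632958
 -0.02000428] [ 0.14315463 -1.07096588 -0.46660878] 0.0942533564620738
```

View pics/w1.png

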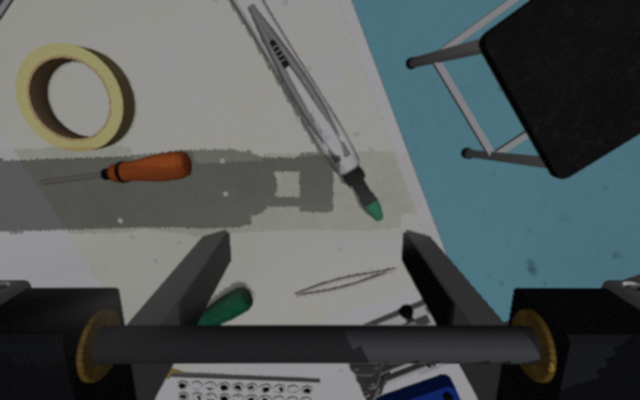

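The moves were refused, probably because every key has to be given. The wrist view only shows the open fingers over the start area. I'll resend complete rows.

carry_out([
  {"ax": 0,"ay": 0,"az": 0,"tx": -35,"ty": -21.5,"tz": -3,"fingers": 255},
  {"ax": 0,"ay": 0,"az": 0,"tx": -35,"ty": -21.5,"tz": -3,"fingers": 255},
  {"ax": 0,"ay": 0,"az": 0,"tx": -35,"ty": -21.5,"tz": -3,"fingers": 255},
  {"ax": 0,"ay": 0,"az": 0,"tx": -35,"ty": -21.5,"tz": -3,"fingers": 255},
  {"ax": 0,"ay": 0,"az": 0,"tx": -35,"ty": -21.5,"tz": -3,"fingers": 255},
  {"ax": 0,"ay": 0,"az": 0,"tx": -35,"ty": -21.5,"tz": -3,"fingers": 255},
  {"ax": 0,"ay": 0,"az": 0,"tx": -35,"ty": -21.5,"tz": -3,"fingers": 255},
  {"ax": 0,"ay": 0,"az": 0,"tx": -35,"ty": -21.5,"tz": -3,"fingers": 255},
  {"ax": 0,"ay": 0,"az": 0,"tx": -35,"ty": -21.5,"tz": -3,"fingers": 255},
  {"ax": 0,"ay": 0,"az": 0,"tx": -35,"ty": -21.5,"tz": -3,"fingers": 255},
])

```text
time: 0.98
tool_pos: [0.4968, 0.2542, 0.3327]
ee_rot: [-0.65, -3.073, 0.0]
wrist_force: [1.2, -0.3, -0.0]
width: 0.0307
gripper_force: 0.0
```

carry_out([
  {"ax": 0,"ay": 0,"az": 0,"tx": -14,"ty": -39,"tz": 0,"fingers": 255},
  {"ax": 0,"ay": 0,"az": 0,"tx": -14,"ty": -39,"tz": 0,"fingers": 255},
  {"ax": 0,"ay": 0,"az": 0,"tx": -14,"ty": -39,"tz": 0,"fingers": 255},
  {"ax": 0,"ay": 0,"az": 0,"tx": -14,"ty": -39,"tz": 0,"fingers": 255},
  {"ax": 0,"ay": 0,"az": 0,"tx": -14,"ty": -39,"tz": 0,"fingers": 255},
  {"ax": 0,"ay": 0,"az": 0,"tx": -14,"ty": -39,"tz": 0,"fingers": 255},
  {"ax": 0,"ay": 0,"az": 0,"tx": -14,"ty": -39,"tz": 0,"fingers": 255},
  {"ax": 0,"ay": 0,"az": 0,"tx": -14,"ty": -39,"tz": 0,"fingers": 255},
  {"ax": 0,"ay": 0,"az": 0,"tx": -14,"ty": -39,"tz": 0,"fingers": 255},
  {"ax": 0,"ay": 0,"az": 0,"tx": -14,"ty": -39,"tz": 0,"fingers": 255},
])

```text
time: 1.82
tool_pos: [0.4656, -0.1591, 0.3327]
ee_rot: [-0.65, -3.074, -0.0]
wrist_force: [0.6, -0.3, 0.2]
width: 0.0004
gripper_force: 0.0
```

carry_out([
  {"ax": -0.0168,"ay": -0.1082,"az": -0.0356,"tx": 0,"ty": 0,"tz": 0,"fingers": 255},
  {"ax": -0.0168,"ay": -0.1082,"az": -0.0356,"tx": 0,"ty": 0,"tz": 0,"fingers": 255},
  {"ax": -0.0168,"ay": -0.1082,"az": -0.0356,"tx": 0,"ty": 0,"tz": 0,"fingers": 255},
  {"ax": -0.0168,"ay": -0.1082,"az": -0.0356,"tx": 0,"ty": 0,"tz": 0,"fingers": 255},
  {"ax": -0.0168,"ay": -0.1082,"az": -0.0356,"tx": 0,"ty": 0,"tz": 0,"fingers": 255},
  {"ax": -0.0168,"ay": -0.1082,"az": -0.0356,"tx": 0,"ty": 0,"tz": 0,"fingers": 255},
  {"ax": -0.0168,"ay": -0.1082,"az": -0.0356,"tx": 0,"ty": 0,"tz": 0,"fingers": 255},
  {"ax": -0.0168,"ay": -0.1082,"az": -0.0356,"tx": 0,"ty": 0,"tz": 0,"fingers": 255},
  {"ax": 0,"ay": 0,"az": 0,"tx": 0,"ty": 0,"tz": 0,"fingers": 255},
])

```text
time: 2.57
tool_pos: [0.4649, -0.15, 0.3387]
ee_rot: [0.29, 2.612, 0.015]
wrist_force: [0.1, -0.8, -0.3]
width: 0.0006
gripper_force: 0.0
```

```bash
cat >> h.py <<'E'
E40=np.radians(40)
def tcp(beyond,zc,psi=PSI,e=E40):
    u=np.array([np.cos(psi),np.sin(psi),0]); z=Rt(e,psi).apply([0,0,1])
    return PIV+.13*u+[0,0,zc]+z*(beyond-.097)
E
python3 - <<'E'
from h import *
go(tcp(-.035,.092),Rt(E40,PSI))
o=arm.get_obs(); print(o['time'],o['tool_pos'],o['joint_positions'],o['wrist_force'],o['width'])
p,d=arm.capture('wrist'); cv2.imwrite('pics/w2.png',p[:,:,::-1]); np.save('w2.npy',d)
E
```

```text
shift mm [ 58.9 -58.6 148.5] len 170.2
turn [-0.0096 -0.3594 -0.1136] 21.6
2.5667 [ 0.46486798 -0.14997474  0.33871865] [ 0.10448158  0.22112586  0.25998732  2.26653209 -0.85663291  0.23980991
  2.48931192] [ 0.11142055 -0.80613001 -0.30289394] 0.0005904335249665222
```

View pics/w2.png

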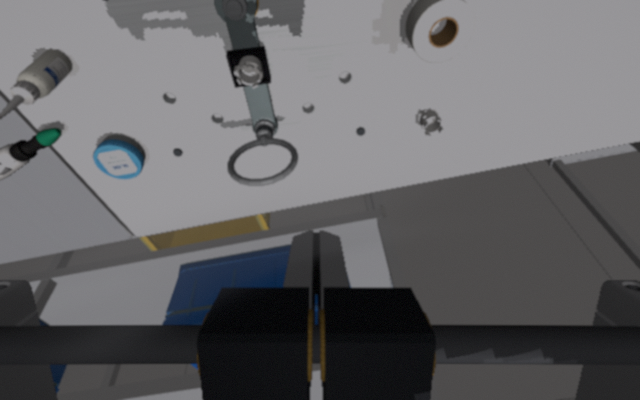

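The view shows the ring at (262,160), the housing at (250,70) and the bottle at (40,80). The tilt is 21° short because joint 6 is at its limit. I'll fit a quick kinematic model to find a feasible tilt.

```bash
cat > k.py <<'E'
from h import *
import itertools, json
from scipy.optimize import least_squares
D=[([-1.2198048,.62920344,.03844486,1.51819286,-.02700205,.99632958,-.02000428],[.26294232,.59399555,.30190252],[-.649904652,-3.07330208,.00248570305])]
o=arm.get_obs(); D.append((o['joint_positions'],o['tool_pos'],o['ee_rot']))
def fk(q,prm,s):
    y0,c,h,L1,L2,L3,a1,a2,a3=prm; q=np.array(q)*s
    z=lambda t:R.from_euler('z',t); y=lambda t:R.from_euler('y',t)
    A=z(q[0]+y0); p=np.array([0,0,h]); A=A*y(q[1])*z(q[2]); p=p+A.apply([a1,0,L1])
    A=A*y(q[3])*z(q[4]); p=p+A.apply([a2,0,L2]); A=A*y(q[5])*z(q[6]); p=p+A.apply([0,0,L3])+(A*z(-q[6])).apply([a3,0,0]); A=A*z(c)
    return p,A
if __name__=='__main__':
  print(o['joint_positions'],o['tool_pos'],o['ee_rot'])
  res=[]
  for s1,s3,s5,s7 in itertools.product((1,-1),repeat=4):
    s=np.array([s1,1,s3,1,s5,1,s7])
    for y0,c in itertools.product((-2.4,-.8,.8,2.4),(0,1.57,3.14,-1.57)):
      f=lambda x:np.concatenate([np.r_[fk(q,x,s)[0]-p,.3*(R.from_rotvec(r).inv()*fk(q,x,s)[1]).as_rotvec()] for q,p,r in D]+[np.r_[x[6:9]*.02,(x[2:6]-[.35,.4,.4,.25])*.002]])
      t=least_squares(f,[y0,c,.35,.4,.4,.25,0,0,0],max_nfev=40); res.append((t.cost,s.tolist(),t.x.tolist()))
  res.sort(key=lambda t:t[0])
  for t in res[:3]: print(t[0],t[1],np.round(t[2],4))
  json.dump(res[0],open('k.json','w'))
E
python3 k.py
```

```text
[ 0.10520354  0.22167437  0.25793753  2.26563105 -0.84844197  0.24010831
  2.47967278] [ 0.46504119 -0.14969474  0.33849649] [0.29127992 2.61339307 0.01503925]
1.5154188477527555e-05 [-1, 1, -1, 1, -1, 1, -1] [-0.0316  1.5412  0.5443  0.3268  0.4596  0.1388  0.0808  0.0831 -0.0521]
1.515418847752756e-05 [-1, 1, -1, 1, -1, 1, -1] [-0.0316  1.5412  0.5443  0.3268  0.4596  0.1388  0.0808  0.0831 -0.0521]
1.5154188477527618e-05 [-1, 1, -1, 1, -1, 1, -1] [-0.0316  1.5412  0.5443  0.3268  0.4596  0.1388  0.0808  0.0831 -0.0521]
```

```bash
python3 - <<'E'
from h import *
q=Rt(np.pi/2,PSI); go([.53,-.205,.26],q)
print(q.inv().apply(np.array([.53,-.205,.26])-arm.get_obs()['tool_pos'])*1000)
E
```

```text
shift mm [-28.6 -45.9 102.5] len 115.9
turn [ 0.0397  0.5108 -0.1082] 30.0
[-70.70442668 -47.74099402  78.49649036]
```

carry_out([
  {"ax": 0.0079,"ay": 0.1022,"az": -0.0216,"tx": -5,"ty": 0,"tz": 0,"fingers": 255},
  {"ax": 0.0079,"ay": 0.1022,"az": -0.0216,"tx": -5,"ty": 0,"tz": 0,"fingers": 255},
  {"ax": 0.0079,"ay": 0.1022,"az": -0.0216,"tx": -5,"ty": 0,"tz": 0,"fingers": 255},
  {"ax": 0.0079,"ay": 0.1022,"az": -0.0216,"tx": -5,"ty": 0,"tz": 0,"fingers": 255},
  {"ax": 0.0079,"ay": 0.1022,"az": -0.0216,"tx": -5,"ty": 0,"tz": 0,"fingers": 255},
  {"ax": 0,"ay": 0,"az": 0,"tx": -15,"ty": -16,"tz": 20,"fingers": 255},
  {"ax": 0,"ay": 0,"az": 0,"tx": -15,"ty": -16,"tz": 20,"fingers": 255},
  {"ax": 0,"ay": 0,"az": 0,"tx": -15,"ty": -16,"tz": 20,"fingers": 255},
  {"ax": 0,"ay": 0,"az": 0,"tx": 0,"ty": 0,"tz": 0,"fingers": 255},
])

```text
time: 3.37
tool_pos: [0.5298, -0.2081, 0.2824]
ee_rot: [0.18, 3.116, 0.001]
wrist_force: [0.2, -0.4, 0.1]
width: 0.0007
gripper_force: 0.0
```

```bash
python3 - <<'E'
from h import *
o=arm.get_obs(); print(o['time'],o['joint_positions'].tolist() if hasattr(o['joint_positions'],'tolist') else o['joint_positions'],o['tool_pos'],o['ee_rot'])
go([.53,-.205,.26],Rt(np.pi/2,PSI))
E
```

```text
3.3667 [-0.023054445728561548, 0.5842766296148788, 0.5490080578145684, 1.795489162002405, -0.4027579684458299, 0.8545128603539452, 2.1712479269165095] [ 0.5298037  -0.2081444   0.28243164] [1.79999644e-01 3.11608077e+00 7.61059558e-04]
shift mm [ 0.6  3.1 22.4] len 22.7
turn [ 0.0016  0.0203 -0.004 ] 1.2
```

```bash
cat > k.py <<'E'
from h import *
from scipy.optimize import least_squares
D=[([-1.2198048,.62920344,.03844486,1.51819286,-.02700205,.99632958,-.02000428],[.26294232,.59399555,.30190252],[-.649904652,-3.07330208,.00248570305]),
([0.10520354,0.22167437,0.25793753,2.26563105,-0.84844197,0.24010831,2.47967278],[0.46504119,-0.14969474,0.33849649],[0.29127992,2.61339307,0.01503925])]
o=arm.get_obs(); D.append(([-0.023054445728561548, 0.5842766296148788, 0.5490080578145684, 1.795489162002405, -0.4027579684458299, 0.8545128603539452, 2.1712479269165095],[ 0.5298037,-0.2081444,0.28243164],[1.79999644e-01,3.11608077e+00,7.61059558e-04]))
lo=np.array([-3.06,-.37,-1.25,.18,-1.1,.23,-2.94]);hi=np.array([3.06,2.12,1.32,2.47,4.24,1.98,2.94])
def rz(t):c,s=np.cos(t),np.sin(t);return np.array([[c,-s,0],[s,c,0],[0,0,1]])
def ry(t):c,s=np.cos(t),np.sin(t);return np.array([[c,0,s],[0,1,0],[-s,0,c]])
def fk(q,x):
    y0,c,h,L1,L2,L3,a1,a2,a3,b1,b2=x
    A=rz(-q[0]+y0); p=np.array([0,0,h]); A=A@ry(q[1])@rz(-q[2]); p=p+A@[a1,b1,L1]
    A=A@ry(q[3])@rz(-q[4]); p=p+A@[a2,b2,L2]; A=A@ry(q[5]); p=p+A@[a3,0,L3]; return p,A@rz(-q[6]+c)
def er(q,x,p,A):
    P,B=fk(q,x); return np.r_[P-p,.3*R.from_matrix(A.T@B).as_rotvec()]
def fit():
    f=lambda x:np.concatenate([er(q,x,p,R.from_rotvec(r).as_matrix()) for q,p,r in D]+[np.r_[x[6:]*.01,(x[2:6]-[.35,.4,.4,.25])*.002]])
    return least_squares(f,[0,1.57,.35,.4,.4,.25,0,0,0,0,0])
def ik(p,A,q0,x,seeds=0,w=.0003,l=lo+.05,h=hi-.05):
    return least_squares(lambda q:np.r_[er(q,x,p,A),w*(q-q0)],np.clip(q0,l+.001,h-.001),bounds=(l,h))
E
python3 - <<'E'
from k import *
t=fit(); print(t.x.round(4)); print((np.abs(t.fun[:18]).reshape(3,6)*1000).round(1)); np.save('x.npy',t.x); x=t.x
A=Rt(E40,PSI).as_matrix()
rng=np.random.default_rng(0)
for e in (40,50):
  A=Rt(np.radians(e),PSI).as_matrix(); S=[]
  for i in range(40):
    q0=rng.uniform(lo,hi); s=ik(tcp(.025,.1,e=np.radians(e)),A,q0,x,w=1e-5)
    if np.abs(s.fun[:6]).max()<.002: S.append(s.x)
  S=np.array(S); print(e,len(S)); print(S[:12].round(2))
E
```

```text
[-0.0035  1.5675  0.2872  0.5563  0.2906  0.266   0.0927 -0.0528  0.0237
  0.0376 -0.063 ]
[[0.  0.3 0.3 0.  0.  0. ]
 [0.  0.  0.1 0.5 0.1 0.1]
 [0.3 0.1 0.3 0.  0.  0. ]]
40 18
[[ 0.09  1.03  0.99  2.42  4.05  1.47 -2.18]
 [ 0.09  1.03  0.99  2.42  4.05  1.47 -2.18]
 [-0.03  1.19  1.27  2.41  4.09  1.67 -2.38]
 [ 0.09  1.03  0.99  2.42  4.05  1.47 -2.18]
 [ 0.09  1.03  0.99  2.42  4.05  1.47 -2.18]
 [ 0.09  1.03  0.99  2.42  4.05  1.47 -2.18]
 [ 0.08  1.04  1.    2.42  4.05  1.47 -2.18]
 [-0.03  1.19  1.27  2.41  4.09  1.67 -2.38]
 [ 0.09  1.03  0.99  2.42  4.05  1.47 -2.18]
 [ 0.09  1.03  0.99  2.42  4.05  1.47 -2.18]
 [ 0.09  1.03  0.99  2.42  4.05  1.47 -2.18]
 [ 0.09  1.04  0.99  2.42  4.05  1.47 -2.18]]
50 18
[[ 0.1   0.82  0.78  2.27  4.17  0.95 -2.3 ]
 [ 0.94  0.85 -0.41  2.42  3.3   0.67 -1.08]
 [ 0.83  0.78 -0.23  2.37  3.51  0.62 -1.34]
 [ 0.94  0.85 -0.4   2.42  3.31  0.67 -1.09]
 [ 0.95  0.85 -0.41  2.42  3.3   0.67 -1.07]
 [ 0.71  0.74 -0.08  2.34  3.67  0.62 -1.55]
 [ 0.93  0.84 -0.38  2.41  3.33  0.66 -1.11]
 [ 0.15  0.79  0.7   2.27  4.14  0.9  -2.25]
 [ 0.95  0.85 -0.41  2.42  3.29  0.67 -1.07]
 [ 0.95  0.85 -0.41  2.42  3.3   0.67 -1.07]
 [ 0.23  0.76  0.57  2.28  4.1   0.83 -2.16]
 [ 0.94  0.85 -0.4   2.42  3.31  0.67 -1.09]]
```

```bash
cat >> k.py <<'E'
def tp(phi,beyond,zc,e,psi):
    u=np.array([np.cos(PSI+phi),np.sin(PSI+phi),0]); z=Rt(e,psi).apply([0,0,1])
    return PIV+.13*u+[0,0,zc]+z*(beyond-.097)
E
python3 - <<'E'
from k import *
x=np.load('x.npy'); rng=np.random.default_rng(1)
for psi in(-.11,-.32):
 for e in (50,55,60,65):
  for br in (0,1):
   l=lo+.06;h=hi-.06
   if br==0: h=h.copy();h[4]=1.2
   else: l=l.copy();l[4]=2
   er_=np.radians(e);A=Rt(er_,psi).as_matrix(); r=[]
   for phi,b in((0,-.035),(0,.025),(-.419,.025)):
    best=None
    for i in range(5):
     s=ik(tp(phi,b,.1,er_,psi),A,rng.uniform(l,h),x,w=1e-5,l=l,h=h); m=np.abs(s.fun[:6]).max()
     if best is None or m<best[0]: best=(m,s.x)
    r.append(best)
   print(psi,e,br,[round(b[0]*1000,1) for b in r],r[1][1].round(2))
E
```

```text
-0.11 50 0 [np.float64(72.9), np.float64(78.6), np.float64(75.7)] [ 0.41  0.6   0.05  2.   -1.04  0.29  2.88]
-0.11 50 1 [np.float64(0.0), np.float64(0.0), np.float64(0.0)] [ 0.92  0.83 -0.37  2.41  3.35  0.66 -1.13]
-0.11 55 0 [np.float64(51.1), np.float64(58.3), np.float64(56.3)] [ 0.36  0.61  0.1   2.01 -1.04  0.29  2.88]
-0.11 55 1 [np.float64(0.0), np.float64(0.0), np.float64(0.0)] [ 1.03  0.88 -0.59  2.41  2.97  0.59 -0.77]
-0.11 60 0 [np.float64(29.3), np.float64(38.7), np.float64(36.8)] [ 0.31  0.62  0.15  2.01 -1.04  0.29  2.86]
-0.11 60 1 [np.float64(0.0), np.float64(0.0), np.float64(0.0)] [ 0.93  0.75 -0.43  2.29  3.08  0.31 -0.95]
-0.11 65 0 [np.float64(8.2), np.float64(19.2), np.float64(51.5)] [ 0.24  0.63  0.21  2.02 -1.04  0.29  2.84]
-0.11 65 1 [np.float64(0.0), np.float64(0.0), np.float64(0.0)] [ 1.01  0.82 -0.63  2.34  2.49  0.38 -0.38]
-0.32 50 0 [np.float64(83.7), np.float64(90.2), np.float64(85.4)] [ 0.08  0.62  0.38  2.   -1.04  0.29  2.58]
-0.32 50 1 [np.float64(0.0), np.float64(0.0), np.float64(0.0)] [ 0.53  0.73  0.09  2.41  3.49  0.72 -1.66]
-0.32 55 0 [np.float64(60.0), np.float64(68.1), np.float64(64.4)] [ 0.07  0.63  0.39  2.01 -1.04  0.29  2.58]
-0.32 55 1 [np.float64(0.0), np.float64(0.0), np.float64(0.0)] [ 0.61  0.69 -0.04  2.33  3.41  0.49 -1.59]
-0.32 60 0 [np.float64(36.4), np.float64(86.8), np.float64(43.1)] [ 0.76  0.66 -0.5   2.2   1.2   0.29  0.49]
-0.32 60 1 [np.float64(0.0), np.float64(0.0), np.float64(0.0)] [ 0.68  0.67 -0.15  2.27  3.27  0.3  -1.44]
-0.32 65 0 [np.float64(12.8), np.float64(24.1), np.float64(21.7)] [ 0.06  0.65  0.4   2.01 -1.04  0.29  2.57]
-0.32 65 1 [np.float64(0.0), np.float64(0.0), np.float64(0.0)] [ 0.82  0.71 -0.38  2.31  2.69  0.3  -0.85]
```

```bash
cat >> k.py <<'E'
def screw(p0,A0,p1,A1,turn=.115,sh=38):
    rv=R.from_matrix(A0.T@A1).as_rotvec(); P=A0.T@(p1-p0)
    N=int(np.ceil(max(np.linalg.norm(rv)/turn,np.linalg.norm(P)*1000/sh,1)))
    r=R.from_rotvec(rv/N).as_matrix(); S=sum(np.linalg.matrix_power(r,k) for k in range(N)); d=np.linalg.solve(S,P)*1000
    print(N,'rows a',(rv/N).round(4),'t',d.round(1))
def cur():
    o=arm.get_obs(); return np.array(o['joint_positions']),np.array(o['tool_pos']),R.from_rotvec(o['ee_rot']).as_matrix()
def toward(qg,x,fr=(.25,.5,.75,1)):
    q,p,A=cur(); B,C=p,A
    for f in fr:
        P,Q=fk(q+f*(qg-q),x); print(f,P.round(3),'tip',(P+.097*Q[:,2]).round(3)); screw(B,C,P,Q); B,C=P,Q
E
python3 - <<'E'
from k import *
x=np.load('x.npy'); q,p,A=cur(); e=np.radians(50)
l=lo+.06;h=hi-.06;l[4]=2
best=None
for z in(.16,.2):
 for s5 in (2.8,3.2,3.6):
  q0=q.copy();q0[4]=s5;q0[6]=-1.6
  s=ik(tp(0,-.045,z,e,-.32),Rt(e,-.32).as_matrix(),q0,x,w=1e-3,l=l,h=h); print(z,np.abs(s.fun[:6]).max().round(4),s.x.round(3),np.linalg.norm(s.x-q).round(2))
qg=s.x; np.save('qg.npy',qg); toward(qg,x,(.2,.4,.6,.8,1))
E
```

```text
0.16 0.0 [ 0.59   0.418  0.015  2.41   3.631  0.408 -1.81 ] 5.78
0.16 0.0 [ 0.485  0.408  0.134  2.388  3.753  0.403 -1.955] 5.94
0.16 0.0 [ 0.37   0.406  0.264  2.37   3.873  0.41  -2.099] 6.11
0.2 0.0034 [ 0.227  0.315  0.362  2.288  4.18   0.29  -2.47 ] 6.58
0.2 0.0034 [ 0.227  0.315  0.362  2.288  4.18   0.29  -2.47 ] 6.58
0.2 0.0034 [ 0.227  0.315  0.362  2.288  4.18   0.29  -2.47 ] 6.58
0.2 [ 0.496 -0.341  0.358] tip [ 0.479 -0.393  0.278]
6 rows a [0.1006 0.0077 0.0476] t [  0.2 -25.8  -6.7]
0.4 [ 0.558 -0.384  0.43 ] tip [ 0.564 -0.466  0.379]
5 rows a [ 0.0588 -0.0811  0.0393] t [-17.8  -9.9  -5.7]
0.6 [ 0.622 -0.324  0.432] tip [ 0.668 -0.4    0.392]
5 rows a [-0.0387 -0.0788  0.0296] t [-9.1 13.4 -7.2]
0.8 [ 0.598 -0.228  0.37 ] tip [ 0.667 -0.273  0.318]
4 rows a [-0.1016 -0.0091  0.0311] t [ 15.7  21.3 -12.4]
1 [ 0.489 -0.184  0.307] tip [ 0.549 -0.204  0.233]
4 rows a [-0.0605  0.0666  0.0255] t [ 31.    2.5 -12.9]
```

```bash
python3 - <<'E'
from k import *
x=np.load('x.npy'); qg=np.array([.55,.45,.05,2.2,3.5,.6,-1.65]); np.save('qg.npy',qg); toward(qg,x,(.22,.45,.7,1))
E
```

```text
0.22 [ 0.479 -0.342  0.333] tip [ 0.455 -0.387  0.251]
6 rows a [0.0898 0.024  0.0444] t [  3.5 -25.3  -3. ]
0.45 [ 0.524 -0.417  0.396] tip [ 0.516 -0.498  0.342]
5 rows a [ 0.0759 -0.0661  0.0405] t [-15.6 -15.1  -1.6]
0.7 [ 0.608 -0.384  0.409] tip [ 0.648 -0.465  0.373]
5 rows a [-0.0251 -0.1034  0.0386] t [-14.7  10.   -5. ]
1 [ 0.605 -0.244  0.349] tip [ 0.683 -0.276  0.302]
7 rows a [-0.0931 -0.0235  0.033 ] t [ 6.7 18.9 -9.4]
```

carry_out([
  {"ax": 0.0898,"ay": 0.024,"az": 0.0444,"tx": 3.5,"ty": -25.3,"tz": -3,"fingers": 255},
  {"ax": 0.0898,"ay": 0.024,"az": 0.0444,"tx": 3.5,"ty": -25.3,"tz": -3,"fingers": 255},
  {"ax": 0.0898,"ay": 0.024,"az": 0.0444,"tx": 3.5,"ty": -25.3,"tz": -3,"fingers": 255},
  {"ax": 0.0898,"ay": 0.024,"az": 0.0444,"tx": 3.5,"ty": -25.3,"tz": -3,"fingers": 255},
  {"ax": 0.0898,"ay": 0.024,"az": 0.0444,"tx": 3.5,"ty": -25.3,"tz": -3,"fingers": 255},
  {"ax": 0.0898,"ay": 0.024,"az": 0.0444,"tx": 3.5,"ty": -25.3,"tz": -3,"fingers": 255},
  {"ax": 0,"ay": 0,"az": 0,"tx": 0,"ty": 0,"tz": 0,"fingers": 255},
])

```text
time: 3.95
tool_pos: [0.4784, -0.3407, 0.3379]
ee_rot: [-0.566, -2.834, 0.782]
wrist_force: [0.2, 0.1, 0.3]
width: 0.0002
gripper_force: 0.0
```

```bash
python3 - <<'E'
from k import *
x=np.load('x.npy'); q,p,A=cur(); print(q.round(3),p, fk(q,x)[0]-p); toward(np.load('qg.npy'),x,(.33,.66,1))
E
```

```text
[-0.241  0.735  0.987  1.73  -0.063  0.883  1.797] [ 0.47841125 -0.3406815   0.33792258] [0.01891259 0.02274938 0.00734209]
0.33 [ 0.496 -0.442  0.412] tip [ 0.468 -0.524  0.369]
6 rows a [ 0.092  -0.0267  0.0403] t [-10.9 -18.4   1.5]
0.66 [ 0.604 -0.418  0.403] tip [ 0.635 -0.505  0.373]
6 rows a [-0.0328 -0.1025  0.0393] t [-14.3  11.4  -3.5]
1 [ 0.605 -0.244  0.349] tip [ 0.683 -0.276  0.302]
8 rows a [-0.0959 -0.0233  0.0357] t [  4.3  19.3 -12.2]
```

```bash
python3 - <<'E'
import json
s=open('k.py').read()
s=s.replace("y0,c,h,L1,L2,L3,a1,a2,a3,b1,b2=x","y0,c,h,L1,L2,L3,a1,a2,a3,b1,b2,b3,a0,b0=x").replace("p=np.array([0,0,h]); A=A@","p=np.array([0,0,h])+A@[a0,b0,0]; A=A@").replace("[a3,0,L3]","[a3,b3,L3]").replace(".25,0,0,0,0,0])",".25,0,0,0,0,0,0,0,0])")
s=s.replace("def rz(","import os,json\nif os.path.exists('D.json'): D+=json.load(open('D.json'))\ndef log():\n    o=arm.get_obs(); L=json.load(open('D.json')) if os.path.exists('D.json') else []\n    e=[list(map(float,o[k])) for k in('joint_positions','tool_pos','ee_rot')]; L.append(e); D.append(e); json.dump(L,open('D.json','w'))\n    t=fit(); print('fit',t.x.round(3),'res mm',(np.abs(t.fun[:6*len(D)]).max()*1000).round(1)); np.save('x.npy',t.x); return t.x\ndef rz(",1)
open('k.py','w').write(s)
E
python3 - <<'E'
from k import *
x=log(); q,p,A=cur(); toward(np.load('qg.npy'),x,(.33,.66,1))
E
```

```text
fit [-0.     1.571  0.336  0.559  0.382  0.278 -0.     0.    -0.    -0.016
 -0.    -0.     0.    -0.012] res mm 0.0
0.33 [ 0.397 -0.498  0.403] tip [ 0.369 -0.581  0.361]
6 rows a [ 0.0919 -0.0273  0.0404] t [ -0.  -29.2  13. ]
0.66 [ 0.5   -0.521  0.418] tip [ 0.532 -0.608  0.388]
6 rows a [-0.0331 -0.1024  0.0393] t [-17.1   5.2   2.1]
1 [ 0.564 -0.348  0.369] tip [ 0.643 -0.379  0.322]
8 rows a [-0.0959 -0.023   0.0357] t [-1.3 23.3 -7.8]
```

The refit model is now exact (0 mm residual). I'll recheck feasibility with it.

```bash
python3 - <<'E'
from k import *
x=np.load('x.npy'); rng=np.random.default_rng(1)
for psi in(-.11,-.32):
 for e in (35,45,55):
  for br in (0,1):
   l=lo+.06;h=hi-.06
   if br==0: h[4]=1.2
   else: l[4]=1.2
   er_=np.radians(e);A=Rt(er_,psi).as_matrix(); r=[]
   for phi,b in((0,-.035),(0,.025),(-.419,.025)):
    best=None
    for i in range(8):
     s=ik(tp(phi,b,.1,er_,psi),A,rng.uniform(l,h),x,w=1e-5,l=l,h=h); m=np.abs(s.fun[:6]).max()
     if best is None or m<best[0]: best=(m,s.x)
    r.append(best)
   print(psi,e,br,[round(b[0]*1000,1) for b in r],r[1][1].round(2))
E
```

```text
-0.11 35 0 [np.float64(106.0), np.float64(103.1), np.float64(105.3)] [ 1.34  1.01 -1.13  2.04  1.2   0.29  1.16]
-0.11 35 1 [np.float64(35.4), np.float64(14.7), np.float64(3.9)] [ 1.21  1.3  -1.19  2.41  2.73  1.06 -0.23]
-0.11 45 0 [np.float64(85.3), np.float64(93.5), np.float64(76.1)] [ 1.09  0.81 -0.91  2.04  1.2   0.29  0.9 ]
-0.11 45 1 [np.float64(12.2), np.float64(0.0), np.float64(0.0)] [ 1.09  1.05 -1.04  2.38  2.6   0.88 -0.4 ]
-0.11 55 0 [np.float64(50.6), np.float64(61.4), np.float64(51.7)] [ 0.91  0.74 -0.73  2.05  1.2   0.29  0.77]
-0.11 55 1 [np.float64(0.0), np.float64(0.0), np.float64(0.0)] [ 1.11  1.03 -1.16  2.26  2.13  0.79 -0.03]
-0.32 35 0 [np.float64(156.8), np.float64(164.5), np.float64(145.0)] [ 0.76  0.64 -0.59  2.05  1.2   0.29  0.49]
-0.32 35 1 [np.float64(57.2), np.float64(28.8), np.float64(20.8)] [ 1.03  1.28 -1.19  2.41  2.59  1.35 -0.43]
-0.32 45 0 [np.float64(110.3), np.float64(119.2), np.float64(111.9)] [ 0.67  0.64 -0.51  2.05  1.2   0.29  0.44]
-0.32 45 1 [np.float64(22.2), np.float64(1.1), np.float64(0.0)] [ 1.02  1.15 -1.19  2.41  2.39  1.22 -0.45]
-0.32 55 0 [np.float64(62.0), np.float64(73.5), np.float64(69.7)] [ 0.63  0.65 -0.47  2.05  1.2   0.29  0.42]
-0.32 55 1 [np.float64(0.0), np.float64(0.0), np.float64(0.0)] [ 0.94  0.92 -1.    2.29  2.18  0.83 -0.41]
```

```bash
cat >> k.py <<'E'
def jac(q,x):
    P,A=fk(q,x); J=np.zeros((6,7))
    for i in range(7):
        d=np.zeros(7);d[i]=1e-5; p2,A2=fk(q+d,x); J[:3,i]=(p2-P)/1e-5; J[3:,i]=R.from_matrix(A2@A.T).as_rotvec()/1e-5
    return J
def sim(q,rows,x,W=np.ones(7),k=0,q0=0,sub=6,lim=True):
    p,A=fk(q,x); q=q.copy(); path=[]
    for a,t in rows:
        p1=p+A@(np.array(t)/1000.); A1=A@R.from_rotvec(a).as_matrix(); rv=R.from_matrix(A.T@A1).as_rotvec()
        for s in range(1,sub+1):
            pp=p+(p1-p)*s/sub; AA=A@R.from_rotvec(rv*s/sub).as_matrix()
            for _ in range(2):
                P,B=fk(q,x); e=np.r_[pp-P,R.from_matrix(AA@B.T).as_rotvec()]; J=jac(q,x)
                Jp=(W[:,None]*J.T)@np.linalg.inv(J*W@J.T+1e-6*np.eye(6)); dq=Jp@e
                if k and _==0: dq=dq+(np.eye(7)-Jp@J)@(k*(q0-q))
                q=q+dq
                if lim: q=np.clip(q,lo+.01,hi-.01)
        p,A=p1,A1; path.append(q.copy())
    return q,np.array(path)
E
python3 - <<'E'
from k import *
x=np.load('x.npy')
rows=[((.0898,.024,.0444),(3.5,-25.3,-3))]*6
q3=np.array(D[2][0]); print('true',np.array(D[3][0]).round(3))
for k in(0,.02,.05): print(k,sim(q3,rows,x,k=k,q0=(lo+hi)/2)[0].round(3))
qs=np.array(D[0][0]); r=[((0,0,0),(-35,-21.5,-3))]*10+[((0,0,0),(-14,-39,0))]*10+[((-.0168,-.1082,-.0356),(0,0,0))]*8
print('true2',np.array(D[1][0]).round(3)); 
for k in (0,.02): print(sim(qs,r,x,k=k,q0=(lo+hi)/2)[0].round(3))
qq=sim(np.array(D[1][0]),[((.0079,.1022,-.0216),(-5,0,0))]*5+[((0,0,0),(-15,-16,20))]*3,x)[0]; print(qq.round(3),q3.round(3))
E
```

```text
true [-0.241  0.735  0.987  1.73  -0.063  0.883  1.797]
0 [-0.236  0.745  0.987  1.729 -0.074  0.882  1.806]
0.02 [0.176 0.556 0.233 1.717 0.506 1.004 1.253]
0.05 [ 0.464  0.553 -0.216  1.708  0.724  1.142  1.054]
true2 [ 0.105  0.222  0.258  2.266 -0.848  0.24   2.48 ]
[ 1.679  0.658 -1.24   2.46  -1.09   0.24   2.93 ]
[ 1.25   0.506 -1.211  2.46   2.528  0.568 -0.678]
[-0.027  0.584  0.55   1.784 -0.383  0.882  2.156] [-0.023  0.584  0.549  1.795 -0.403  0.855  2.171]
```

```bash
cat > s.py <<'E'
from k import *
import sys
x=np.load('x.npy'); q,p,A=cur(); rng=np.random.default_rng(int(sys.argv[1])); e=np.radians(52); psi=-.15
AG=Rt(e,psi).as_matrix(); G=tp(0,-.035,.092,e,psi)
def scr(p0,A0,p1,A1,turn=.115,sh=36):
    rv=R.from_matrix(A0.T@A1).as_rotvec(); P=A0.T@(p1-p0)
    N=int(np.ceil(max(np.linalg.norm(rv)/turn,np.linalg.norm(P)*1000/sh,1)))
    r=R.from_rotvec(rv/N).as_matrix(); S=sum(np.linalg.matrix_power(r,k) for k in range(N)); d=np.linalg.solve(S,P)*1000
    return [((rv/N).round(4),d.round(1))]*N
def clear(path):
    m=9
    for c in path:
        P,B=fk(c,x)
        for v in([0,0,.097],[0,.089,0],[0,-.089,0]): m=min(m,(P+B@v)[2])
    return m
best=[]
import time; t0=time.time()
l=lo+.1;h=hi-.1
H=ik(G+[0,0,.1]-.0*AG[:,2],AG,np.array([1,.9,-1,2.2,2.2,.8,-.4]),x,w=1e-4,l=l,h=h)
qg=H.x
while time.time()-t0<150:
    n=rng.integers(1,4); W=[]
    for i in range(n):
        f=(i+1)/(n+1); c=np.clip(q+f*(qg-q)+rng.normal(0,.45,7),l,h); W.append(fk(c,x))
    W.append((G+np.array([0,0,.07])-.02*AG[:,2],AG)); W.append((G,AG))
    rows=[];B=(p,A);segs=[]
    for w in W: s=scr(*B,*w); rows+=s; segs.append((len(s),s[0][0].tolist(),s[0][1].tolist())); B=w
    if len(rows)>50: continue
    qf,path=sim(q,rows,x,sub=1)
    if np.abs(er(qf,x,G,AG)).max()>.004: continue
    cl=clear(path[:-segs[-1][0]])
    mg=np.minimum(path-lo,hi-path).min()
    r2=scr(G,AG,tp(0,.028,.092,e,psi),AG)+scr(tp(0,.028,.092,e,psi),AG,tp(0,.028,.115,e,psi),AG)+scr(tp(0,.028,.115,e,psi),AG,tp(-.419,.028,.115,e,psi),AG)
    q2,pa2=sim(qf,r2,x,sub=1); mg=min(mg,np.minimum(pa2-lo,hi-pa2).min())
    if np.abs(er(q2,x,tp(-.419,.028,.115,e,psi),AG)).max()>.004: continue
    sc=min(mg,.1)*10-max(0,.17-cl)*40-len(rows)*.01
    best.append((sc,mg,cl,len(rows),segs,qf.round(2).tolist(),q2.round(2).tolist()))
best.sort(key=lambda b:-b[0]); print('H',qg.round(2),np.abs(H.fun[:6]).max(),len(best))
for b in best[:2]: print(b)
E
for i in 1 2 3 4; do python3 s.py $i > s$i.txt 2>&1 & done; wait; cat s?.txt
```

```text
H [ 1.15  0.54 -1.04  2.3   2.01  0.38 -0.15] 6.441330603261733e-08 370
(np.float64(-0.060000000000002135), np.float64(0.009999999999999787), np.float64(0.2588803435903502), 16, [(8, [-0.0714, -0.0789, 0.0123], [12.2, 22.2, -21.3]), (5, [-0.0169, -0.0153, -0.0306], [3.8, -18.1, 30.5]), (3, [0.0, 0.0, 0.0], [14.4, -0.0, 25.1])], [-0.01, 0.72, 0.65, 2.41, 3.94, 0.79, -2.19], [0.12, 0.8, 0.62, 2.3, 4.02, 0.82, -2.21])
(np.float64(-0.07000000000000214), np.float64(0.009999999999999787), np.float64(0.20561021970387144), 17, [(6, [-0.0149, -0.0953, -0.023], [28.4, -12.7, -13.9]), (8, [-0.0556, -0.0292, 0.0259], [-11.2, 24.1, 20.5]), (3, [0.0, 0.0, 0.0], [14.4, -0.0, 25.1])], [1.07, 0.82, -1.01, 2.38, 2.36, 0.67, -0.4], [1.13, 0.89, -0.94, 2.27, 2.41, 0.58, -0.3])
this script no longer has the robot
Exception ignored in: <_io.TextIOWrapper mode='rw' encoding='UTF-8'>
Traceback (most recent call last):
BrokenPipeError: [Errno 32] Broken pipe
this script no longer has the robot
Exception ignored in: <_io.TextIOWrapper mode='rw' encoding='UTF-8'>
Traceback (most recent call last):
BrokenPipeError: [Errno 32] Broken pipe
this script no longer has the robot
Exception ignored in: <_io.TextIOWrapper mode='rw' encoding='UTF-8'>
Traceback (most recent call last):
BrokenPipeError: [Errno 32] Broken pipe
```

carry_out([
  {"ax": 0.0661,"ay": -0.0173,"az": -0.0503,"tx": -6.7,"ty": -15.4,"tz": 5.6,"fingers": 255},
  {"ax": 0.0661,"ay": -0.0173,"az": -0.0503,"tx": -6.7,"ty": -15.4,"tz": 5.6,"fingers": 255},
  {"ax": 0.0661,"ay": -0.0173,"az": -0.0503,"tx": -6.7,"ty": -15.4,"tz": 5.6,"fingers": 255},
  {"ax": 0.0661,"ay": -0.0173,"az": -0.0503,"tx": -6.7,"ty": -15.4,"tz": 5.6,"fingers": 255},
  {"ax": 0.0661,"ay": -0.0173,"az": -0.0503,"tx": -6.7,"ty": -15.4,"tz": 5.6,"fingers": 255},
  {"ax": 0.0661,"ay": -0.0173,"az": -0.0503,"tx": -6.7,"ty": -15.4,"tz": 5.6,"fingers": 255},
  {"ax": 0.0661,"ay": -0.0173,"az": -0.0503,"tx": -6.7,"ty": -15.4,"tz": 5.6,"fingers": 255},
  {"ax": 0.0661,"ay": -0.0173,"az": -0.0503,"tx": -6.7,"ty": -15.4,"tz": 5.6,"fingers": 255},
  {"ax": 0.0661,"ay": -0.0173,"az": -0.0503,"tx": -6.7,"ty": -15.4,"tz": 5.6,"fingers": 255},
  {"ax": 0.0661,"ay": -0.0173,"az": -0.0503,"tx": -6.7,"ty": -15.4,"tz": 5.6,"fingers": 255},
])

```text
time: 4.78
tool_pos: [0.5277, -0.4925, 0.3979]
ee_rot: [0.313, -2.444, 1.572]
wrist_force: [-0.8, -0.1, 1.0]
width: 0.0006
gripper_force: 0.0
```

```bash
python3 - <<'E'
from k import *
x=np.load('x.npy'); q,p,A=cur(); print(q.round(3))
q0=np.array(D[3][0]); r=[((.0661,-.0173,-.0503),(-6.7,-15.4,5.6))]*14+[((-.0548,-.033,.0501),(.4,18.4,-6.2))]*21
qf,pa=sim(q0,r,x,sub=2); print('pred',pa[9].round(3)); print(pa[13::3].round(2))
qf,pa=sim(q,r[10:],x,sub=3); print('from now'); print(pa[3::3].round(2))
E
```

```text
[-0.261  0.997  1.238  1.762  0.37   0.325  1.937]
pred [-0.263  1.002  1.248  1.76   0.368  0.329  1.938]
[[-0.26  1.17  1.31  1.76  0.62  0.24  1.81]
 [-0.26  1.    1.26  1.85  0.87  0.24  1.51]
 [-0.22  0.83  1.07  1.94  1.15  0.24  1.18]
 [-0.08  0.64  0.75  2.02  1.5   0.24  0.78]
 [ 0.11  0.52  0.43  2.1   1.67  0.24  0.52]
 [ 0.38  0.44  0.05  2.18  1.9   0.24  0.18]
 [ 0.72  0.43 -0.4   2.26  2.17  0.24 -0.2 ]
 [ 1.03  0.49 -0.83  2.35  2.37  0.31 -0.52]]
from now
[[-0.26  1.16  1.31  1.76  0.69  0.24  1.74]
 [-0.25  0.97  1.21  1.85  1.19  0.24  1.21]
 [-0.14  0.75  0.89  1.93  1.47  0.24  0.9 ]
 [-0.03  0.62  0.67  2.02  1.54  0.24  0.75]
 [ 0.15  0.51  0.38  2.1   1.67  0.24  0.52]
 [ 0.42  0.45  0.    2.19  1.89  0.24  0.19]
 [ 0.75  0.44 -0.44  2.26  2.15  0.24 -0.18]
 [ 1.05  0.5  -0.87  2.35  2.35  0.32 -0.49]]
```

```bash
sed -i 's/min(mg,.1)\*10/min(mg,.06)*40/; s/<240/<200/; s/rng.integers(1,4)/rng.integers(1,3)/; s/<= *0//' s2.py; OMP_NUM_THREADS=1 python3 s2.py 2>&1 | tail -20
```

```text
(np.float64(3.3306690738754696e-16), np.float64(0.010000000000000009), np.float64(0.1375902325294461), np.float64(0.20671855752184715), 40, [(17, [0.0168, -0.0572, 0.0055], [-19.7, -15.6, -13.2]), (19, [-0.0412, 0.0145, 0.0592], [22.9, 17.8, 0.6]), (4, [0.0, 0.0, 0.0], [10.8, -0.0, 18.8])], [1.04, 0.79, -0.95, 2.39, 2.41, 0.64, -0.47], [1.1, 0.86, -0.88, 2.28, 2.47, 0.55, -0.38])
(np.float64(-0.059999999999999665), np.float64(0.010000000000000009), np.float64(0.1283616802187938), np.float64(0.20078858428303648), 46, [(17, [0.0259, 0.0291, 0.0474], [18.0, -19.7, 11.5]), (25, [-0.0704, -0.0203, -0.0035], [0.5, 30.3, -4.7]), (4, [0.0, 0.0, 0.0], [10.8, -0.0, 18.8])], [0.92, 0.72, -0.75, 2.39, 2.62, 0.56, -0.7], [0.99, 0.8, -0.71, 2.28, 2.69, 0.49, -0.63])
(np.float64(-0.06999999999999967), np.float64(0.010000000000000009), np.float64(0.13734484565305305), np.float64(0.20488216397047018), 47, [(18, [0.0039, 0.0037, 0.0546], [20.3, -20.3, 3.3]), (25, [-0.0511, -0.0077, -0.0055], [0.1, 28.6, 3.7]), (4, [0.0, 0.0, 0.0], [10.8, -0.0, 18.8])], [1.01, 0.78, -0.91, 2.38, 2.45, 0.62, -0.51], [1.07, 0.85, -0.84, 2.27, 2.51, 0.54, -0.42])
```

```bash
cat > g.py <<'E'
from k import *
x=np.load('x.npy'); q0,p,A=cur(); e=np.radians(52); psi=-.15; rng=np.random.default_rng(3)
AG=Rt(e,psi).as_matrix(); G0=tp(0,-.035,.092,e,psi); 
def greedy(qg,n=90,step=.12,g=.0):
    q=q0.copy(); path=[q]
    for i in range(n):
        n_=np.linalg.svd(jac(q,x))[2][-1]; d=qg-q
        b=np.zeros(7); mlo=q-lo; mhi=hi-q
        b+=np.where(mlo<.25,(.25-mlo)*3,0)-np.where(mhi<.25,(.25-mhi)*3,0)
        b[6]*=.3
        d=d+b*min(1,np.linalg.norm(d)*2); d=d-n_*(n_@d); s=np.abs(d).max()
        if s<.01: break
        q=q+d*min(1,step/s); path.append(q)
    return np.array(path)
R_=[]
for t in range(60):
    dz,back=rng.choice([.03,.07,.1,.14]),rng.choice([-.02,0,.03,.06]); G=G0+[0,0,dz]+back*AG[:,2]
    l=lo+.1;h=hi-.06;l[4]=1.2;h[2]=.8
    s=ik(G,AG,rng.uniform(l,h),x,w=1e-5,l=l,h=h)
    if np.abs(s.fun[:6]).max()>.002: continue
    pa=greedy(s.x); mg=np.minimum(pa-lo,hi-pa)[1:].min(); 
    zc=min((fk(c,x)[0]+.097*fk(c,x)[1][:,2])[2] for c in pa); R_.append((mg,zc,len(pa),s.x,pa,G))
R_.sort(key=lambda r:-min(r[0],.1)-min(r[1],.16))
for r in R_[:4]: print(r[0].round(3),r[1].round(3),r[2],'goal',r[3].round(2),'end',r[4][-1].round(2),'err',(er(r[4][-1],x,r[5],AG)*1000).round(0))
np.save('path.npy',R_[0][4]); print(R_[0][4][::4].round(2))
E
OMP_NUM_THREADS=2 python3 g.py
```

```text
0.068 0.138 91 goal [ 0.33  0.49  0.13  2.4   3.69  0.45 -1.87] end [-0.03  1.27  1.03  2.26  0.37  0.37  1.57] err [-344. -208.  -52.  277.  418.  -46.]
0.065 0.139 91 goal [ 0.22  0.55  0.28  2.39  3.78  0.53 -1.98] end [-0.11  1.45  1.1   2.26  0.35  0.33  1.61] err [-346. -215.  -38.  306.  441.  -97.]
0.055 0.129 91 goal [ 0.31  0.44  0.15  2.35  3.82  0.37 -2.02] end [-0.04  1.2   1.01  2.25  0.34  0.38  1.56] err [-335. -203.  -77.  274.  394.  -33.]
0.041 0.139 91 goal [ 0.35  0.39  0.11  2.36  3.85  0.33 -2.04] end [-0.02  1.15  1.01  2.25  0.32  0.36  1.59] err [-323. -208.  -87.  264.  381.  -21.]
[[-0.26  1.    1.24  1.76  0.37  0.32  1.94]
 [-0.09  1.25  1.14  2.24  0.16  0.4   1.71]
 [-0.06  1.38  1.15  2.19  0.26  0.37  1.77]
 [-0.02  1.34  1.03  2.25  0.22  0.42  1.76]
 [-0.03  1.35  1.03  2.26  0.24  0.39  1.75]
 [-0.03  1.34  1.03  2.25  0.24  0.39  1.75]
 [-0.03  1.34  1.03  2.25  0.25  0.39  1.74]
 [-0.03  1.33  1.03  2.25  0.25  0.39  1.73]
 [-0.03  1.33  1.03  2.25  0.26  0.39  1.72]
 [-0.03  1.33  1.03  2.25  0.27  0.39  1.71]
 [-0.03  1.32  1.03  2.26  0.27  0.39  1.71]
 [-0.03  1.32  1.03  2.26  0.28  0.39  1.7 ]
 [-0.03  1.31  1.03  2.26  0.28  0.38  1.69]
 [-0.03  1.31  1.03  2.26  0.29  0.38  1.68]
 [-0.03  1.31  1.03  2.26  0.3   0.38  1.67]
 [-0.03  1.3   1.03  2.26  0.31  0.38  1.66]
 [-0.03  1.3   1.03  2.26  0.31  0.38  1.65]
 [-0.03  1.29  1.03  2.26  0.32  0.38  1.64]
 [-0.03  1.29  1.03  2.26  0.33  0.38  1.63]
 [-0.03  1.28  1.03  2.26  0.34  0.37  1.62]
 [-0.03  1.28  1.03  2.26  0.35  0.37  1.6 ]
 [-0.03  1.27  1.03  2.26  0.36  0.37  1.59]
 [-0.03  1.27  1.03  2.26  0.37  0.37  1.58]]
```

```bash
cat > g.py <<'E'
from k import *
import time
x=np.load('x.npy'); q0,p,A=cur(); e=np.radians(52); psi=-.15
AG=Rt(e,psi).as_matrix(); G0=tp(0,-.035,.092,e,psi)
def proj(q,d): n=np.linalg.svd(jac(q,x))[2][-1]; return d-n*(n@d)
def run(wps,step=.12):
    q=q0.copy(); path=[q]
    for k,w in enumerate(wps):
        for i in range(30):
            d=w-q; m1=q-lo;m2=hi-q
            d=d+np.where(m1<.15,(.15-m1)*4,0)-np.where(m2<.1,(.1-m2)*4,0)
            d=proj(q,d); s=np.abs(d).max()
            if s<.06: break
            q=q+d*min(1,step/s); path.append(q)
    return np.array(path)
def work(seed):
    rng=np.random.default_rng(seed); out=[]; t0=time.time()
    l=lo+.1;h=hi-.07;l[4]=1.2
    while time.time()-t0<100:
        G=G0+[0,0,rng.choice([.03,.07,.1])]+rng.choice([-.02,0,.03])*AG[:,2]
        s=ik(G,AG,rng.uniform(l,h),x,w=1e-5,l=l,h=h)
        if np.abs(s.fun[:6]).max()>.002: continue
        g=s.x
        for _ in range(4):
            a=q0+.1*(g-q0); a[5]=rng.uniform(.7,1.4); a[3]=rng.uniform(1.6,2.1); a[1]=rng.uniform(.2,.8); a[2]=rng.uniform(.3,1.1)
            b=a+rng.uniform(.7,1)*(g-a); b[5]=rng.uniform(.7,1.3); b[1]=rng.uniform(.2,.7); b[3]=rng.uniform(1.7,2.3)
            pa=run([a,b,g])
            if pa[-1][4]<1.2: continue
            # close to goal: local ik from the end
            f=ik(G,AG,pa[-1],x,w=1e-3,l=lo+.05,h=hi-.05); dist=np.abs(f.x-pa[-1]).max()
            mg=np.minimum(pa-lo,hi-pa)[3:].min()
            zc=min(min((P+B@v)[2] for v in([0,0,.097],[0,.089,0],[0,-.089,0])) for P,B in (fk(c,x) for c in pa))
            sc=min(mg,.08)*10+min(zc,.15)*10-np.abs(f.fun[:6]).max()*20-max(0,dist-.15)*2-len(pa)*.005
            out.append((sc,mg,zc,dist,pa,f.x,np.abs(f.fun[:6]).max(),G))
    out.sort(key=lambda r:-r[0]); return out[:2]
from multiprocessing import Pool
O=sum(Pool(4).map(work,range(4)),[]); O.sort(key=lambda r:-r[0])
for r in O[:3]: print([np.round(v,3) for v in r[:4]],len(r[4]),r[6],'end',r[4][-1].round(2),'ik',r[5].round(2))
np.save('path.npy',O[0][4]); print(O[0][4][::4].round(2))
E
OMP_NUM_THREADS=1 python3 g.py
```

```text
[np.float64(-2.352), np.float64(-0.244), np.float64(0.058), np.float64(0.22)] 70 1.4938269104511028e-06 end [ 0.62  0.68 -0.29  2.35  3.19  0.66 -1.25] ik [ 0.61  0.61 -0.29  2.35  3.14  0.44 -1.3 ]
[np.float64(-3.805), np.float64(-0.097), np.float64(0.168), np.float64(2.149)] 68 1.956934400692743e-05 end [-0.12  1.57  1.28  2.37  1.21  0.15  0.66] ik [ 0.98  0.75 -0.87  2.34  2.43  0.57 -0.5 ]
[np.float64(-4.003), np.float64(-0.104), np.float64(0.123), np.float64(2.076)] 69 2.3484531018738622e-05 end [-0.03  1.37  1.23  2.34  1.28  0.13  0.55] ik [ 0.99  0.63 -0.85  2.31  2.36  0.43 -0.47]
[[-0.26  1.    1.24  1.76  0.37  0.32  1.94]
 [-0.3   0.72  1.04  1.92  0.22  0.8   2.04]
 [-0.52  0.54  1.13  2.08  0.36  1.24  2.1 ]
 [-0.51  0.84  1.35  2.12  0.76  0.95  1.72]
 [-0.4   1.22  1.38  2.16  1.08  0.48  1.25]
 [-0.19  1.55  1.3   2.24  0.96  0.37  0.88]
 [-0.15  1.57  1.21  2.25  0.96  0.37  0.87]
 [-0.14  1.58  1.23  2.26  0.99  0.37  0.83]
 [-0.15  1.59  1.25  2.26  1.03  0.36  0.79]
 [-0.15  1.61  1.26  2.26  1.06  0.36  0.75]
 [-0.15  1.65  1.27  2.3   1.15  0.1   0.63]
 [-0.13  1.56  1.31  2.35  1.22  0.1   0.59]
 [-0.12  1.57  1.3   2.36  1.31  0.1   0.52]
 [-0.11  1.68  1.29  2.37  1.42  0.1   0.42]
 [-0.07  1.74  1.19  2.37  1.75  0.24  0.09]
 [ 0.06  1.28  0.79  2.36  2.2   0.57 -0.37]
 [ 0.27  0.87  0.31  2.36  2.64  0.78 -0.77]
 [ 0.54  0.68 -0.17  2.35  3.09  0.74 -1.15]]
```

```bash
cat > n.py <<'E'
from k import *
x=np.load('x.npy'); e=np.radians(52); psi=-.15; AG=Rt(e,psi).as_matrix(); G0=tp(0,-.035,.092,e,psi)
def simc(q,rows,sub=4,vmax=.17):
    p,A=fk(q,x); q=q.copy(); path=[q.copy()]
    for a,t in rows:
        P,B=fk(q,x); p1=P+B@(np.array(t)/1000.); A1=B@R.from_rotvec(a).as_matrix(); qs=q.copy()
        for s in range(sub*2):
            P,B=fk(q,x); er6=np.r_[p1-P,R.from_matrix(A1@B.T).as_rotvec()]/max(1,sub-s)
            free=np.ones(7,bool)
            for _ in range(4):
                J=jac(q,x)*free; dq=J.T@np.linalg.solve(J@J.T+2e-5*np.eye(6),er6); bad=((q+dq<lo+.01)|(q+dq>hi-.01))&free
                if not bad.any(): break
                free&=~bad
            q=np.clip(q+dq,lo+.01,hi-.01)
        d=q-qs; q=qs+d*min(1,vmax/np.abs(d).max()); path.append(q.copy())
    return np.array(path)
def scr(p0,A0,p1,A1,N):
    rv=R.from_matrix(A0.T@A1).as_rotvec(); P=A0.T@(p1-p0)
    r=R.from_rotvec(rv/N).as_matrix(); S=sum(np.linalg.matrix_power(r,k) for k in range(N)); d=np.linalg.solve(S,P)*1000
    return [((rv/N).round(4),d.round(1))]*N
E
python3 - <<'E'
from n import *
# validate on first flight
qs=np.array(D[0][0]); r=[((0,0,0),(-35,-21.5,-3))]*10+[((0,0,0),(-14,-39,0))]*10+[((-.0168,-.1082,-.0356),(0,0,0))]*8
print('true',np.array(D[1][0]).round(3)); v=simc(qs,r); print(v[20].round(2),v[-1].round(3))
q,p,A=cur()
for dz,f in((.07,-.02),(.12,0),(.12,.06)):
  for N in(20,30):
    G=G0+[0,0,dz]+f*AG[:,2]; rows=scr(p,A,G,AG,N); v=simc(q,rows); c=[fk(s,x) for s in v]
    print(dz,f,N,rows[0],'end',v[-1].round(2),'err',(er(v[-1],x,G,AG)*1000).round(0),'zmin',min((P+.097*B[:,2])[2] for P,B in c).round(3),'maxstep',np.abs(np.diff(v,axis=0)).max().round(2))
E
```

```text
true [ 0.105  0.222  0.258  2.266 -0.848  0.24   2.48 ]
[ 0.16  0.37  0.15  1.91 -0.07  0.87  1.5 ] [ 0.041  0.202  0.337  2.254 -0.786  0.259  2.426]
0.07 -0.02 20 (array([-0.0498, -0.0363,  0.0366]), array([ 1. , 16.1, -4.4])) end [ 1.07  0.51 -0.9   2.34  2.24  0.34 -0.38] err [ 1. -2. -0.  3.  2. -2.] zmin 0.198 maxstep 0.17
0.07 -0.02 30 (array([-0.0332, -0.0242,  0.0244]), array([ 0.7, 10.7, -2.8])) end [ 1.09  0.52 -0.92  2.34  2.25  0.35 -0.38] err [ 1. -1.  0.  0. -0. -0.] zmin 0.198 maxstep 0.13
0.12 0 20 (array([-0.0498, -0.0363,  0.0366]), array([ 0.1, 14.9, -5.7])) end [ 1.11  0.45 -0.94  2.27  1.94  0.26 -0.1 ] err [-0. -1.  1.  1.  0. -1.] zmin 0.225 maxstep 0.17
0.12 0 30 (array([-0.0332, -0.0242,  0.0244]), array([ 0.1, 10. , -3.7])) end [ 1.11  0.45 -0.94  2.28  1.96  0.26 -0.12] err [ 0.  0.  0.  0. -0. -0.] zmin 0.225 maxstep 0.13
0.12 0.06 20 (array([-0.0498, -0.0363,  0.0366]), array([-1.2, 16.3, -3.1])) end [ 0.96  0.57 -0.81  2.24  2.19  0.34 -0.32] err [-1. -5. -1.  4.  3. -2.] zmin 0.184 maxstep 0.17
0.12 0.06 30 (array([-0.0332, -0.0242,  0.0244]), array([-0.8, 10.9, -2. ])) end [ 0.97  0.58 -0.83  2.24  2.2   0.35 -0.34] err [ 0.  0.  1.  0. -0. -0.] zmin 0.185 maxstep 0.14
```

carry_out([
  {"ax": -0.0332,"ay": -0.0242,"az": 0.0244,"tx": 0.7,"ty": 10.7,"tz": -2.8,"fingers": 255},
  {"ax": -0.0332,"ay": -0.0242,"az": 0.0244,"tx": 0.7,"ty": 10.7,"tz": -2.8,"fingers": 255},
  {"ax": -0.0332,"ay": -0.0242,"az": 0.0244,"tx": 0.7,"ty": 10.7,"tz": -2.8,"fingers": 255},
  {"ax": -0.0332,"ay": -0.0242,"az": 0.0244,"tx": 0.7,"ty": 10.7,"tz": -2.8,"fingers": 255},
  {"ax": -0.0332,"ay": -0.0242,"az": 0.0244,"tx": 0.7,"ty": 10.7,"tz": -2.8,"fingers": 255},
  {"ax": -0.0332,"ay": -0.0242,"az": 0.0244,"tx": 0.7,"ty": 10.7,"tz": -2.8,"fingers": 255},
  {"ax": -0.0332,"ay": -0.0242,"az": 0.0244,"tx": 0.7,"ty": 10.7,"tz": -2.8,"fingers": 255},
  {"ax": -0.0332,"ay": -0.0242,"az": 0.0244,"tx": 0.7,"ty": 10.7,"tz": -2.8,"fingers": 255},
  {"ax": -0.0332,"ay": -0.0242,"az": 0.0244,"tx": 0.7,"ty": 10.7,"tz": -2.8,"fingers": 255},
  {"ax": -0.0332,"ay": -0.0242,"az": 0.0244,"tx": 0.7,"ty": 10.7,"tz": -2.8,"fingers": 255},
])

```text
time: 5.62
tool_pos: [0.5011, -0.4101, 0.3279]
ee_rot: [-0.145, 2.822, -1.169]
wrist_force: [0.0, -0.0, -0.9]
width: 0.0005
gripper_force: 0.0
```

```bash
python3 - <<'E'
from n import *
q,p,A=cur(); print(q.round(2)); G=G0+[0,0,.07]-.02*AG[:,2]
rows=scr(p,A,G,AG,20); v=simc(q,rows); print(rows[0],v[::5].round(2),(er(v[-1],x,G,AG)*1000).round(0))
E
```

```text
[-0.17  0.68  0.87  1.96  0.55  0.23  1.61]
(array([-0.0332, -0.0241,  0.0242]), array([ 0.8, 10.7, -2.8])) [[-0.17  0.68  0.87  1.96  0.55  0.23  1.61]
 [ 0.06  0.51  0.47  2.06  1.02  0.24  1.07]
 [ 0.4   0.43 -0.    2.15  1.43  0.24  0.58]
 [ 0.76  0.43 -0.46  2.25  1.91  0.24  0.02]
 [ 1.09  0.52 -0.93  2.34  2.25  0.35 -0.39]] [ 0.  0.  0. -0. -0. -0.]
```

Tracking holds, so I'll continue.

carry_out([
  {"ax": -0.0332,"ay": -0.0241,"az": 0.0242,"tx": 0.8,"ty": 10.7,"tz": -2.8,"fingers": 255},
  {"ax": -0.0332,"ay": -0.0241,"az": 0.0242,"tx": 0.8,"ty": 10.7,"tz": -2.8,"fingers": 255},
  {"ax": -0.0332,"ay": -0.0241,"az": 0.0242,"tx": 0.8,"ty": 10.7,"tz": -2.8,"fingers": 255},
  {"ax": -0.0332,"ay": -0.0241,"az": 0.0242,"tx": 0.8,"ty": 10.7,"tz": -2.8,"fingers": 255},
  {"ax": -0.0332,"ay": -0.0241,"az": 0.0242,"tx": 0.8,"ty": 10.7,"tz": -2.8,"fingers": 255},
  {"ax": -0.0332,"ay": -0.0241,"az": 0.0242,"tx": 0.8,"ty": 10.7,"tz": -2.8,"fingers": 255},
  {"ax": -0.0332,"ay": -0.0241,"az": 0.0242,"tx": 0.8,"ty": 10.7,"tz": -2.8,"fingers": 255},
  {"ax": -0.0332,"ay": -0.0241,"az": 0.0242,"tx": 0.8,"ty": 10.7,"tz": -2.8,"fingers": 255},
  {"ax": -0.0332,"ay": -0.0241,"az": 0.0242,"tx": 0.8,"ty": 10.7,"tz": -2.8,"fingers": 255},
  {"ax": -0.0332,"ay": -0.0241,"az": 0.0242,"tx": 0.8,"ty": 10.7,"tz": -2.8,"fingers": 255},
])

```text
time: 6.45
tool_pos: [0.4897, -0.3087, 0.2878]
ee_rot: [0.033, 2.696, -0.589]
wrist_force: [-0.7, 0.7, -0.7]
width: 0.0006
gripper_force: 0.0
```

```bash
python3 - <<'E'
from n import *
q,p,A=cur(); print(q.round(2)); G=G0+[0,0,.07]-.02*AG[:,2]
rows=scr(p,A,G,AG,10); v=simc(q,rows); print(rows[0],v[::5].round(2),(er(v[-1],x,G,AG)*1000).round(0))
E
```

```text
[0.39 0.43 0.01 2.15 1.43 0.23 0.59]
(array([-0.0332, -0.0238,  0.0243]), array([ 0.9, 10.7, -2.7])) [[ 0.39  0.43  0.01  2.15  1.43  0.23  0.59]
 [ 0.76  0.43 -0.46  2.25  1.91  0.24  0.03]
 [ 1.09  0.52 -0.92  2.34  2.25  0.35 -0.39]] [-0.  0.  0.  0.  0.  0.]
```

carry_out([
  {"ax": -0.0332,"ay": -0.0238,"az": 0.0243,"tx": 0.9,"ty": 10.7,"tz": -2.7,"fingers": 255},
  {"ax": -0.0332,"ay": -0.0238,"az": 0.0243,"tx": 0.9,"ty": 10.7,"tz": -2.7,"fingers": 255},
  {"ax": -0.0332,"ay": -0.0238,"az": 0.0243,"tx": 0.9,"ty": 10.7,"tz": -2.7,"fingers": 255},
  {"ax": -0.0332,"ay": -0.0238,"az": 0.0243,"tx": 0.9,"ty": 10.7,"tz": -2.7,"fingers": 255},
  {"ax": -0.0332,"ay": -0.0238,"az": 0.0243,"tx": 0.9,"ty": 10.7,"tz": -2.7,"fingers": 255},
  {"ax": -0.0332,"ay": -0.0238,"az": 0.0243,"tx": 0.9,"ty": 10.7,"tz": -2.7,"fingers": 255},
  {"ax": -0.0332,"ay": -0.0238,"az": 0.0243,"tx": 0.9,"ty": 10.7,"tz": -2.7,"fingers": 255},
  {"ax": -0.0332,"ay": -0.0238,"az": 0.0243,"tx": 0.9,"ty": 10.7,"tz": -2.7,"fingers": 255},
  {"ax": -0.0332,"ay": -0.0238,"az": 0.0243,"tx": 0.9,"ty": 10.7,"tz": -2.7,"fingers": 255},
  {"ax": -0.0332,"ay": -0.0238,"az": 0.0243,"tx": 0.9,"ty": 10.7,"tz": -2.7,"fingers": 255},
])

```text
time: 7.28
tool_pos: [0.4833, -0.1993, 0.2825]
ee_rot: [0.187, 2.472, -0.066]
wrist_force: [-0.7, -0.3, -0.0]
width: 0.0007
gripper_force: 0.0
```

```bash
python3 - <<'E'
from n import *
q,p,A=cur(); print(q.round(2))
im,d=arm.capture('wrist'); cv2.imwrite('pics/w3.png',im[:,:,::-1]); np.save('w3.npy',d); o=arm.get_obs()
# ring points from the wrist depth
P=[]
for v in range(0,330,2):
  for u in range(0,640,2):
    if .05<d[v,u]<.5:
      w=p2w('wrist',u,v,d[v,u],o)
      if .075<w[2]<.125 and .54<w[0]<.61 and -.27<w[1]<-.16: P.append(w)
P=np.array(P); print(len(P))
if len(P): print(P.min(0).round(3),P.max(0).round(3),P.mean(0).round(3)); t=P[P[:,2]>.113]; print('top',t.mean(0).round(4),len(t)); c=np.polyfit(P[:,1],P[:,0],1); print('slope',c)
rows=scr(p,A,G0,AG,5); v=simc(q,rows); print(rows[0],v[-1].round(2),(er(v[-1],x,G0,AG)*1000).round(0))
E
```

```text
[ 1.08  0.52 -0.92  2.34  2.26  0.35 -0.4 ]Traceback (most recent call last):
  File "<stdin>", line 9, in <module>
  File "h.py", line 8, in p2w
    m,f=cam(n); x=(u-m['cx'])/f; y=(v-m['cy'])/f
        ~~~^^^
  File "h.py", line 5, in cam
    m=arm.camera_model(n); f=200/np.tan(np.radians(m['vfov'])/2)
ValueError: time passes only in moves, steps and waits
```

View pics/w3.png

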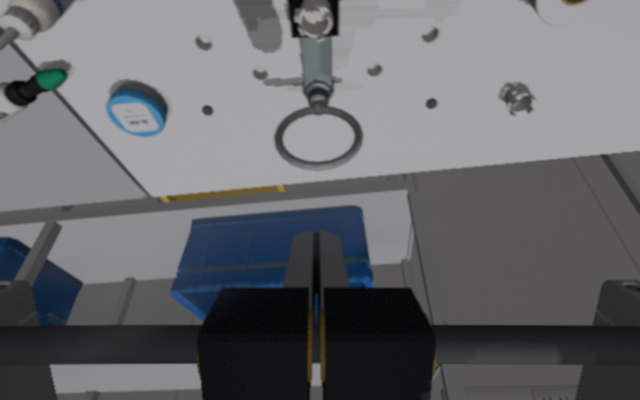

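The wrist flip worked. The ring is straight ahead, with its centre at (319,137) and its top at (318,163), and the closed fingertips at (317,236) line up with it. Now I'll measure the ring by depth and work out the approach.

```bash
sed -i 's/^def cam(n):/import functools\n@functools.lru_cache(None)\ndef cam(n):/' h.py; python3 - <<'E'
from n import *
q,p,A=cur(); o=arm.get_obs(); d=np.load('w3.npy')
P=[]
for v in range(95,175):
  for u in range(265,370):
    if .05<d[v,u]<.6:
      w=p2w('wrist',u,v,d[v,u],o)
      if .07<w[2]<.135 and .53<w[0]<.62: P.append(w)
P=np.array(P); print(len(P))
if len(P): print(P.min(0).round(3),P.max(0).round(3)); t=P[P[:,2]>.115]; print('top',t.mean(0).round(4),len(t)); print('slope',np.polyfit(P[:,1],P[:,0],1))
for N,g in((5,G0),):
  rows=scr(p,A,g,AG,N); v=simc(q,rows); print(rows[0],v[-1].round(2),(er(v[-1],x,g,AG)*1000).round(0))
g=tp(0,.028,.092,e,psi); print(scr(G0,AG,g,AG,5)[0]); print('up in tool',AG.T@[0,0,1])
E
```

```text
1251
[ 0.567 -0.246  0.07 ] [ 0.58  -0.174  0.122]
top [ 0.5729 -0.21    0.1182] 382
slope [0.10285886 0.59404292]
(array([ 0.0005, -0.0003, -0.0003]), array([ 8.3, -0.2, 15.2])) [ 1.04  0.79 -0.94  2.39  2.42  0.64 -0.47] [-0. -0.  0. -0.  0. -0.]
(array([0., 0., 0.]), array([ 0. , -0. , 12.6]))
up in tool [-6.15661475e-01  6.93889390e-18 -7.88010754e-01]
```

carry_out([
  {"ax": 0,"ay": 0,"az": 0,"tx": 8.3,"ty": 0.2,"tz": 15.2,"fingers": 255},
  {"ax": 0,"ay": 0,"az": 0,"tx": 8.3,"ty": 0.2,"tz": 15.2,"fingers": 255},
  {"ax": 0,"ay": 0,"az": 0,"tx": 8.3,"ty": 0.2,"tz": 15.2,"fingers": 255},
  {"ax": 0,"ay": 0,"az": 0,"tx": 8.3,"ty": 0.2,"tz": 15.2,"fingers": 255},
  {"ax": 0,"ay": 0,"az": 0,"tx": 8.3,"ty": 0.2,"tz": 15.2,"fingers": 255},
  {"ax": 0,"ay": 0,"az": 0,"tx": 0,"ty": 0,"tz": 0,"fingers": 255},
])

```text
time: 7.83
tool_pos: [0.4965, -0.2015, 0.1933]
ee_rot: [0.189, 2.479, -0.065]
wrist_force: [-0.6, 0.2, -0.2]
width: 0.0004
gripper_force: 0.0
```

```bash
python3 - <<'E'
from n import *
q,p,A=cur(); print(q.round(2),arm.get_obs()['wrist_force'])
tip=p+.097*A[:,2]; print('tip',tip.round(4)); n=np.array([np.cos(PSI),np.sin(PSI),0]); ring=np.array([.575,-.2105,0])
L=(ring-p)@n/(A[:,2]@n); c=p+L*A[:,2]; print('axis crosses ring plane at',c.round(4),'tip short by',(L-.097).round(4),'lateral mm',(c-ring)@[-n[1],n[0],0]*1000)
im,d=arm.capture('scene'); cv2.imwrite('pics/s3.png',cv2.resize(im[130:280,300:500,::-1],(800,600),interpolation=2))
E
```

```text
[ 1.03  0.79 -0.94  2.38  2.41  0.64 -0.46] [-0.56937606  0.21607893 -0.16897244]
tip [ 0.555  -0.2105  0.1164]
axis crosses ring plane at [ 0.5747 -0.2136  0.0906] tip short by 0.0326 lateral mm -3.080691057575809
```

View pics/s3.png

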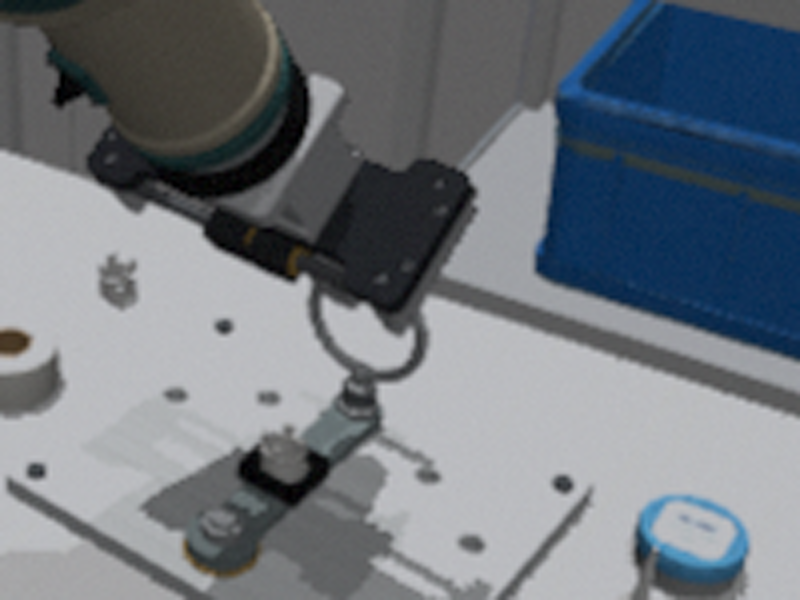

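The gripper sits in front of the ring, which is standing at about (365,340). I'll insert the fingers 60 mm along their axis.

carry_out([
  {"ax": 0,"ay": 0,"az": 0,"tx": 0,"ty": 0.5,"tz": 10,"fingers": 255},
  {"ax": 0,"ay": 0,"az": 0,"tx": 0,"ty": 0.5,"tz": 10,"fingers": 255},
  {"ax": 0,"ay": 0,"az": 0,"tx": 0,"ty": 0.5,"tz": 10,"fingers": 255},
  {"ax": 0,"ay": 0,"az": 0,"tx": 0,"ty": 0.5,"tz": 10,"fingers": 255},
  {"ax": 0,"ay": 0,"az": 0,"tx": 0,"ty": 0.5,"tz": 10,"fingers": 255},
  {"ax": 0,"ay": 0,"az": 0,"tx": 0,"ty": 0.5,"tz": 10,"fingers": 255},
  {"ax": 0,"ay": 0,"az": 0,"tx": 0,"ty": 0,"tz": 0,"fingers": 255},
])

```text
time: 8.47
tool_pos: [0.5345, -0.2047, 0.1464]
ee_rot: [0.188, 2.477, -0.068]
wrist_force: [-0.1, 0.6, 0.1]
width: 0.0006
gripper_force: 0.1
```

carry_out([
  {"ax": 0,"ay": 0,"az": 0,"tx": -1.54,"ty": 0,"tz": -1.97,"fingers": 255},
  {"ax": 0,"ay": 0,"az": 0,"tx": -1.54,"ty": 0,"tz": -1.97,"fingers": 255},
  {"ax": 0,"ay": 0,"az": 0,"tx": -1.54,"ty": 0,"tz": -1.97,"fingers": 255},
  {"ax": 0,"ay": 0,"az": 0,"tx": -1.54,"ty": 0,"tz": -1.97,"fingers": 255},
  {"ax": 0,"ay": 0,"az": 0,"tx": -1.54,"ty": 0,"tz": -1.97,"fingers": 255},
  {"ax": 0,"ay": 0,"az": 0,"tx": -1.54,"ty": 0,"tz": -1.97,"fingers": 255},
  {"ax": 0,"ay": 0,"az": 0,"tx": 0,"ty": 0,"tz": 0,"fingers": 255},
])

```text
time: 9.05
tool_pos: [0.5325, -0.2046, 0.1629]
ee_rot: [0.187, 2.479, -0.068]
wrist_force: [-4.0, -0.5, -6.5]
width: 0.0002
gripper_force: 3.4
```

```bash
cat > rt.py <<'E'
from n import *
def look(name):
    o=arm.get_obs(); im,d=arm.capture('wrist'); im2,d2=arm.capture('scene')
    cv2.imwrite(f'pics/{name}.png',cv2.resize(im2[150:270,330:490,::-1],(800,600),interpolation=2)); np.save('d2.npy',d2)
    q,p,A=cur(); print(q.round(2),p.round(4),np.round(o['wrist_force'],1))
    tip=p+.097*A[:,2]; print('tip r from pivot',np.linalg.norm((tip-PIV)[:2]).round(4),'az',np.arctan2(*(tip-PIV)[1::-1]).round(3)-PSI)
    P=np.array([p2w('scene',u,v,d2[v,u]) for v in range(180,260) for u in range(350,450) if d2[v,u]>0]); np.save('P.npy',P)
    R_=np.hypot(*(P[:,:2]-PIV[:2]).T); m=(abs(R_-.13)<.012)&(P[:,2]>.04)&(P[:,2]<.2); az=np.arctan2(P[:,1]-PIV[1],P[:,0]-PIV[0])-PSI
    for z in np.arange(.04,.15,.008):
        k=m&(abs(P[:,2]-z)<.004)
        if k.sum(): print(z.round(3),k.sum(),'az',az[k].min().round(3),az[k].max().round(3))
E
python3 -c "
from rt import *
look('s4')"
```

```text
[ 0.97  0.88 -0.9   2.31  2.42  0.67 -0.44] [ 0.5325 -0.2046  0.1625] [-4.  -0.5 -6.5]
tip r from pivot 0.1449 az 0.004400000000000001
0.04 25 az -0.086 0.049
0.048 15 az -0.055 0.018
0.056 9 az -0.046 -0.006
0.064 49 az -0.18 0.13
0.072 31 az -0.221 0.217
0.08 25 az -0.267 0.24
0.088 20 az -0.258 0.244
0.096 14 az -0.108 0.08
0.104 6 az -0.097 0.098
0.12 1 az -0.105 -0.105
```

View pics/s4.png

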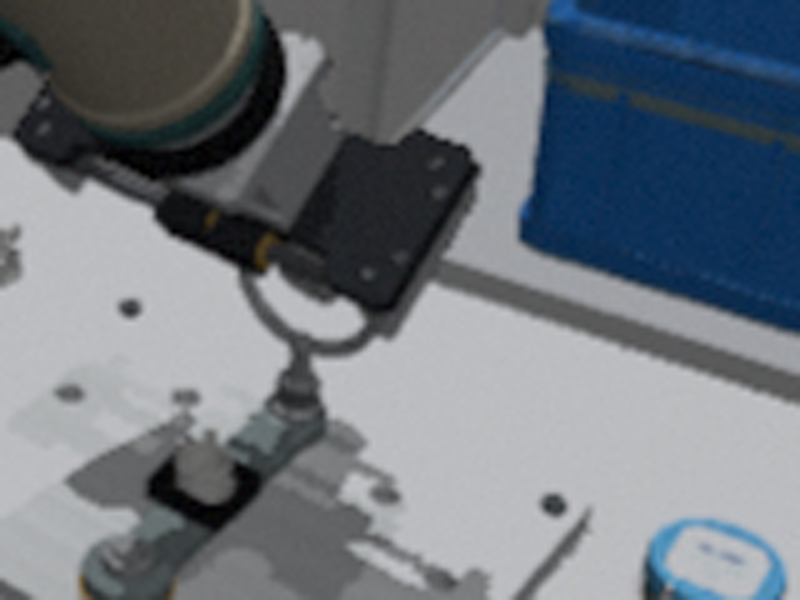

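Ring bottom has risen from about 50 to 63 mm, so the pin is lifted about 13 mm, which matches the 6.5 N. Next I'll compute a rigid rotation about the pivot.

```bash
python3 - <<'E'
from n import *
q,p,A=cur(); Z=R.from_rotvec([0,0,-.419]); p1=PIV+Z.apply(p-PIV); A1=Z.as_matrix()@A
r=scr(p,A,p1,A1,16); v=simc(q,r); print(r[0],v[-1].round(2),(er(v[-1],x,p1,A1)*1000).round(1),np.minimum(v-lo,hi-v).min().round(3),np.abs(np.diff(v,axis=0)).max().round(3))
up=A1.T@[0,0,1]; print('up',up.round(3))
r2=[((0,0,0),-up*3)]*9+[((0,0,0),np.array([0,0,-10.]))]*8; w=simc(v[-1],r2); print(w[-1].round(2),np.minimum(w-lo,hi-w).min().round(3))
E
```

```text
(array([0.016 , 0.0001, 0.0207]), array([-0.1, -2.2,  0.1])) [ 0.87  0.88 -0.89  2.31  2.2   0.92 -0.69] [-0.   0.8 -0.   0.   0.1 -0.2] 0.156 0.018
up [-0.611 -0.003 -0.792]
[ 0.88  0.77 -0.94  2.41  2.13  0.93 -0.75] 0.057
```

carry_out([
  {"ax": 0.016,"ay": 0.0001,"az": 0.0207,"tx": -0.1,"ty": -2.2,"tz": 0.1,"fingers": 255},
  {"ax": 0.016,"ay": 0.0001,"az": 0.0207,"tx": -0.1,"ty": -2.2,"tz": 0.1,"fingers": 255},
  {"ax": 0.016,"ay": 0.0001,"az": 0.0207,"tx": -0.1,"ty": -2.2,"tz": 0.1,"fingers": 255},
  {"ax": 0.016,"ay": 0.0001,"az": 0.0207,"tx": -0.1,"ty": -2.2,"tz": 0.1,"fingers": 255},
  {"ax": 0.016,"ay": 0.0001,"az": 0.0207,"tx": -0.1,"ty": -2.2,"tz": 0.1,"fingers": 255},
  {"ax": 0.016,"ay": 0.0001,"az": 0.0207,"tx": -0.1,"ty": -2.2,"tz": 0.1,"fingers": 255},
  {"ax": 0.016,"ay": 0.0001,"az": 0.0207,"tx": -0.1,"ty": -2.2,"tz": 0.1,"fingers": 255},
  {"ax": 0.016,"ay": 0.0001,"az": 0.0207,"tx": -0.1,"ty": -2.2,"tz": 0.1,"fingers": 255},
  {"ax": 0.016,"ay": 0.0001,"az": 0.0207,"tx": -0.1,"ty": -2.2,"tz": 0.1,"fingers": 255},
  {"ax": 0.016,"ay": 0.0001,"az": 0.0207,"tx": -0.1,"ty": -2.2,"tz": 0.1,"fingers": 255},
])

```text
time: 9.98
tool_pos: [0.5285, -0.2255, 0.1623]
ee_rot: [0.513, 2.44, -0.178]
wrist_force: [-4.6, 1.8, -6.5]
width: 0.0004
gripper_force: 3.8
```

```bash
python3 - <<'E'
from rt import *
look('s5')
P0=np.array([.5325,-.2046,.1625]); q,p,A=cur()
th=np.arctan2(*(p-PIV)[1::-1])-np.arctan2(*(P0-PIV)[1::-1]); print('swung',th.round(4),'r',np.linalg.norm((p-PIV)[:2]),np.linalg.norm((P0-PIV)[:2]))
Z=R.from_rotvec([0,0,-.419]); p1=PIV+Z.apply(P0-PIV); A1=R.from_rotvec([0,0,-.419-th]).as_matrix()@A
print(scr(p,A,p1,A1,6)[0])
E
```

```text
[ 0.91  0.88 -0.89  2.31  2.29  0.84 -0.6 ] [ 0.5285 -0.2255  0.1623] [-4.6  1.8 -6.5]
tip r from pivot 0.145 az -0.2496
0.04 24 az -0.341 -0.214
0.048 17 az -0.308 -0.251
0.056 10 az -0.303 -0.26
0.064 52 az -0.435 -0.107
0.072 29 az -0.485 -0.054
0.08 15 az -0.516 -0.019
0.088 11 az -0.548 -0.017
0.096 12 az -0.543 -0.52
0.104 10 az -0.542 -0.512
swung -0.2485 r 0.0859441844482276 0.08573179106959095
(array([0.0174, 0.0001, 0.0225]), array([-0.1, -2.4,  0.1]))
```

carry_out([
  {"ax": 0.0174,"ay": 0.0001,"az": 0.0225,"tx": -0.1,"ty": -2.4,"tz": 0.1,"fingers": 255},
  {"ax": 0.0174,"ay": 0.0001,"az": 0.0225,"tx": -0.1,"ty": -2.4,"tz": 0.1,"fingers": 255},
  {"ax": 0.0174,"ay": 0.0001,"az": 0.0225,"tx": -0.1,"ty": -2.4,"tz": 0.1,"fingers": 255},
  {"ax": 0.0174,"ay": 0.0001,"az": 0.0225,"tx": -0.1,"ty": -2.4,"tz": 0.1,"fingers": 255},
  {"ax": 0.0174,"ay": 0.0001,"az": 0.0225,"tx": -0.1,"ty": -2.4,"tz": 0.1,"fingers": 255},
  {"ax": 0,"ay": 0,"az": 0,"tx": 0,"ty": 0,"tz": 0,"fingers": 255},
])

```text
time: 10.58
tool_pos: [0.524, -0.2366, 0.1625]
ee_rot: [0.687, 2.403, -0.238]
wrist_force: [-5.8, 2.3, -6.4]
width: 0.0002
gripper_force: 4.0
```

```bash
python3 - <<'E'
from rt import *
look('s6')
P0=np.array([.5325,-.2046,.1625]); q,p,A=cur()
th=np.arctan2(*(p-PIV)[1::-1])-np.arctan2(*(P0-PIV)[1::-1]); print('swung',th.round(4))
P=np.load('P.npy'); im,d=arm.capture('top')
W=np.array([p2w('top',u,v,d[v,u]) for v in range(150,250) for u in range(370,460) if d[v,u]>0]); np.save('W.npy',W)
def est(P,zs):
    Rr=np.hypot(*(P[:,:2]-PIV[:2]).T); az=np.arctan2(P[:,1]-PIV[1],P[:,0]-PIV[0])-PSI
    k=(P[:,2]>zs[0])&(P[:,2]<zs[1])&(Rr>.06 if zs[1]<.04 else abs(Rr-.13)<.012)&(Rr<.14)&(az<.3)
    return k.sum(),np.median(az[k]).round(3),((az[k].min()+az[k].max())/2).round(3)
for n,X in(('scene',P),('top',W)): print(n,'bar',est(X,(.019,.03)),'barrel',est(X,(.035,.047)),'ring',est(X,(.066,.085)))
E
```

```text
[ 0.88  0.88 -0.89  2.31  2.2   0.92 -0.68] [ 0.524  -0.2367  0.1625] [-5.8  2.3 -6.4]
tip r from pivot 0.1451 az -0.3906
0.04 24 az -0.468 -0.36
0.048 14 az -0.452 -0.39
0.056 12 az -0.444 -0.395
0.064 25 az -0.582 -0.4
0.072 14 az -0.626 -0.516
0.08 8 az -0.666 -0.621
0.088 11 az -0.674 -0.643
0.096 11 az -0.687 -0.647
0.104 12 az -0.682 -0.648
0.112 14 az -0.663 -0.618
swung -0.3892
scene bar (np.int64(253), np.float64(-0.465), np.float64(-0.519)) barrel (np.int64(50), np.float64(-0.44), np.float64(-0.419)) ring (np.int64(30), np.float64(-0.594), np.float64(-0.54))
  return _methods._mean(a, axis=axis, dtype=dtype,
  ret = ret.dtype.type(ret / rcount)
Traceback (most recent call last):
ValueError: zero-size array to reduction operation minimum which has no identity
```

Barrel azimuths, corrected for the start bias, put the arm at about −0.40. I'll nudge −0.02 rad more, then lower gently.

carry_out([
  {"ax": 0.0122,"ay": 0,"az": 0.0158,"tx": 0,"ty": -1.7,"tz": 0,"fingers": 255},
  {"ax": 0,"ay": 0,"az": 0,"tx": 0,"ty": 0,"tz": 0,"fingers": 255},
  {"ax": 0,"ay": 0,"az": 0,"tx": 1.53,"ty": 0,"tz": 1.98,"fingers": 255},
  {"ax": 0,"ay": 0,"az": 0,"tx": 1.53,"ty": 0,"tz": 1.98,"fingers": 255},
  {"ax": 0,"ay": 0,"az": 0,"tx": 1.53,"ty": 0,"tz": 1.98,"fingers": 255},
  {"ax": 0,"ay": 0,"az": 0,"tx": 1.53,"ty": 0,"tz": 1.98,"fingers": 255},
  {"ax": 0,"ay": 0,"az": 0,"tx": 0,"ty": 0,"tz": 0,"fingers": 255},
])

```text
time: 11.32
tool_pos: [0.5232, -0.2384, 0.1525]
ee_rot: [0.71, 2.397, -0.246]
wrist_force: [-5.9, 1.6, -3.9]
width: 0.0002
gripper_force: 3.7
```

The pin is still loaded at about 3.9 N, corresponding to a lift of 3–4 mm. That is below plate level, so it is already entering the hole. I'll lower further.

carry_out([
  {"ax": 0,"ay": 0,"az": 0,"tx": 1.53,"ty": 0,"tz": 1.98,"fingers": 255},
  {"ax": 0,"ay": 0,"az": 0,"tx": 1.53,"ty": 0,"tz": 1.98,"fingers": 255},
  {"ax": 0,"ay": 0,"az": 0,"tx": 1.53,"ty": 0,"tz": 1.98,"fingers": 255},
  {"ax": 0,"ay": 0,"az": 0,"tx": 1.53,"ty": 0,"tz": 1.98,"fingers": 255},
  {"ax": 0,"ay": 0,"az": 0,"tx": 1.53,"ty": 0,"tz": 1.98,"fingers": 255},
  {"ax": 0,"ay": 0,"az": 0,"tx": 0,"ty": 0,"tz": 0,"fingers": 255},
])

```text
time: 11.82
tool_pos: [0.5247, -0.2391, 0.1408]
ee_rot: [0.709, 2.394, -0.247]
wrist_force: [-0.1, -0.7, 1.3]
width: 0.0
gripper_force: 0.0
```

```bash
python3 -c "
from rt import *
look('s7')"
```

```text
[ 0.86  0.93 -0.88  2.31  2.24  0.97 -0.72] [ 0.5242 -0.2389  0.1408] [-0.1 -0.7  1.3]
tip r from pivot 0.1466 az -0.4116
0.04 16 az -0.506 -0.449
0.048 4 az -0.534 -0.476
0.056 14 az -0.61 -0.485
0.064 11 az -0.664 -0.561
0.072 10 az -0.691 -0.635
0.08 11 az -0.701 -0.677
0.088 12 az -0.703 -0.657
0.096 9 az -0.695 -0.669
0.144 1 az -1.128 -1.128
```

View pics/s7.png

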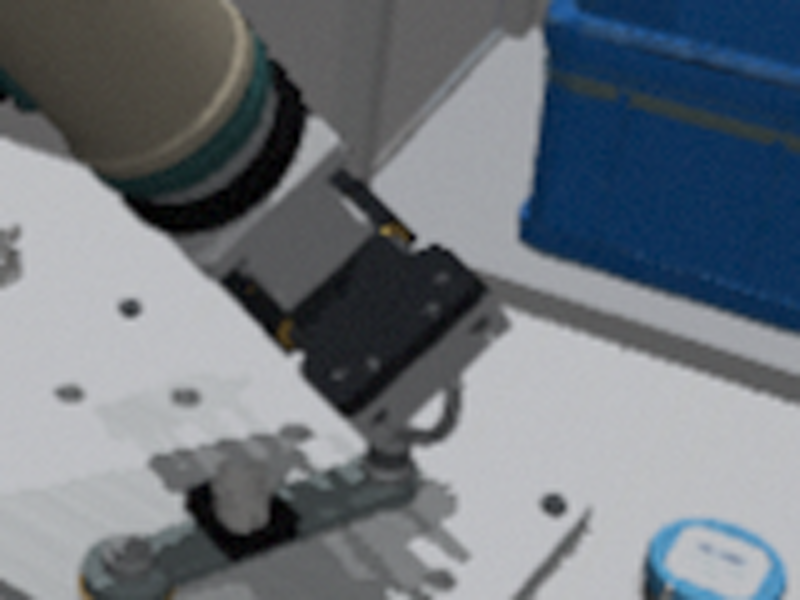

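The picture shows the ring seated on the barrel at about (390,455), the housing still in its pocket at (240,495), and no force on the fingers. I'll withdraw straight back.

carry_out([
  {"ax": 0,"ay": 0,"az": 0,"tx": 0,"ty": 0,"tz": -10,"fingers": 255},
  {"ax": 0,"ay": 0,"az": 0,"tx": 0,"ty": 0,"tz": -10,"fingers": 255},
  {"ax": 0,"ay": 0,"az": 0,"tx": 0,"ty": 0,"tz": -10,"fingers": 255},
  {"ax": 0,"ay": 0,"az": 0,"tx": 0,"ty": 0,"tz": -10,"fingers": 255},
  {"ax": 0,"ay": 0,"az": 0,"tx": 0,"ty": 0,"tz": -10,"fingers": 255},
  {"ax": 0,"ay": 0,"az": 0,"tx": 0,"ty": 0,"tz": -10,"fingers": 255},
  {"ax": 0,"ay": 0,"az": 0,"tx": 0,"ty": 0,"tz": -10,"fingers": 255},
  {"ax": 0,"ay": 0,"az": 0,"tx": -8,"ty": 0,"tz": -10,"fingers": 255},
  {"ax": 0,"ay": 0,"az": 0,"tx": -12,"ty": 0,"tz": -15,"fingers": 255},
  {"ax": 0,"ay": 0,"az": 0,"tx": 0,"ty": 0,"tz": 0,"fingers": 255},
])

```text
time: 12.75
tool_pos: [0.4888, -0.2152, 0.2311]
ee_rot: [0.706, 2.392, -0.247]
wrist_force: [0.4, -0.4, -0.9]
width: 0.0003
gripper_force: 0.0
```

```bash
python3 -c "
from rt import *
look('s8')"
```

```text
[ 0.9   0.69 -0.95  2.38  2.06  0.84 -0.67] [ 0.4879 -0.2156  0.2286] [ 0.4 -0.4 -0.9]
tip r from pivot 0.1035 az -0.3926
0.04 24 az -0.501 -0.378
0.048 20 az -0.532 -0.329
0.056 49 az -0.595 -0.26
0.064 24 az -0.669 -0.193
0.072 24 az -0.687 -0.191
0.08 20 az -0.704 -0.181
0.088 21 az -0.708 -0.172
0.096 21 az -0.695 -0.175
0.104 26 az -0.682 -0.207
0.112 41 az -0.638 -0.227
0.12 35 az -0.536 -0.309
```

View pics/s8.png

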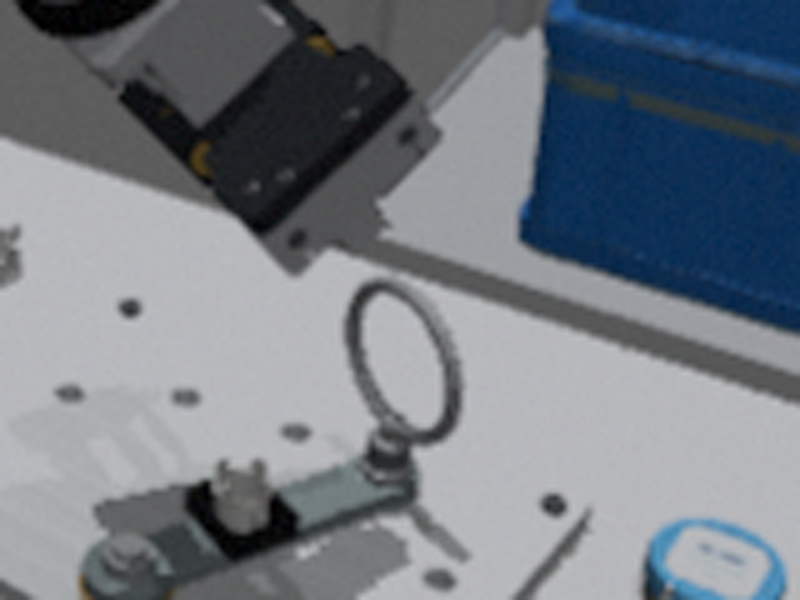

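The picture shows the pin home (ring top at about 121 mm, centre azimuth about −0.42), the middle hole free at (296,432), the housing seated, and the fingers clear of everything. I'm handing the job in.

```bash
python3 -c "
from cell import arm
print(arm.close_job())"
```

```text
the job is handed in; nothing more can be done
None
```

I handed the job in (no verdict came back) with the swing arm moved one hole to the right, towards the glue bottle; the last picture shows the pin home, the housing seated and the gripper clear.

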